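# Lock up the sloping seal show case: lid, hasp and pin

### The job

Lock up the little show case for the night: slide its lid shut, swing the brass hasp over the staple and press it down flat, then push the locking pin downhill through the staple, above the hasp, until its handle is up against the staple. The lid and hasp are light joinery: feel each part home gently and do not force anything, and leave the paste pot, the orange seal and the graver where they are.

Things in the scene. Friction and masses are not known exactly. Their poses are not given: they have to be found in the camera images.
- show_case: dark wooden show case, 220 mm along its y, 112 mm along its x, heavy and firm. Origin: centre of its underside; x from its low front to its high back, y to its left, z up. Its top slopes up 0.40 rad towards +x, front edge 51 mm high, back 97 mm. The left 60 mm of the top is a fixed deck with the hasp, the rest is the sliding lid
- top_mid (a point): centre of the sloping top surface, on the case at (0, 0, 74 mm) in its frame; axes as the case's. The hasp's hinge is 55 mm to its left, the shut lid's right-hand end 110 mm to its right. 'Uphill' in these texts is (cos 0.4, 0, sin 0.4) in the case's frame, 'off the slope' is (-sin 0.4, 0, cos 0.4)
- lid (a joint): sliding lid, m: 0 = shut against the deck, at most 0.09; shuts along the case's +y, level, 1.2 N friction. A sprung rubber buffer works over the last 3.5 mm and pushes the lid back to 0.0035 or a little more (3 to 4.5 N) when let go; the hasp, pressed down over the staple's sloping shoulders, draws it in again and holds it below 0.003
- lid_end (a point): middle of the lid's right-hand end, level with the top surface. The end is a wooden batten 100 mm long across the lid (uphill), 12 mm wide, 14 mm thick, half of it above the top surface. Axes: x uphill, y to the case's left, z off the slope
- hasp (a joint): brass hasp, rad: 0 = flat over the staple, pi/2 = square off the slope, at most 2.8 = laid back over the deck; its stiff hinge (0.035 N m) keeps it where it is left. Plate 36 mm wide, 81 mm long from the hinge, 4 mm thick; slot 11 mm wide, from 22 to 49 mm from the hinge. It meets the staple's shoulder on the way down; 5 to 15 N on its free end seat it
- hasp_hinge (a point): middle of the hasp's hinge line, 5 mm off the slope; the line runs uphill. Axes turn with the hasp: -y along the plate to the free end, z out of the face that is uppermost when it is shut
- hasp_end (a point): middle of the hasp's rolled free end, 81 mm from the hinge line; axes as hasp_hinge
- eye (a point): middle of the staple's opening, on the lid, 15.8 mm off its surface; axes as lid_end. Staple: inverted U of 6 mm brass bar, 23 mm along y, 27 mm high; the opening runs along x, 11 mm wide, 10.5 to 21 mm off the lid. A sprung ball hangs in it down to 16.5 mm, gives way upward, and drags on the pin (push 4 to 8 N). The shut hasp's upper face is 7 mm off the lid, its hinge 36 mm left of the eye
- lock_pin: locking pin, about 60 g, lying level: boxwood handle 14 x 14 x 38 mm with a brass shank 8 mm thick, 46 mm long, the last 7 mm tapered. Origin: centre of the handle's underside; z up, the shank points along -x, its axis 7 mm above the origin. Home: the handle's brass front face rests on the staple, about 3 mm uphill of the eye
- pin_shoulder (a point): centre of the handle's front face, where the shank leaves it; axes as lock_pin
- pin_tip (a point): tip of the pin's shank; axes as lock_pin
- paste_pot: open red paste pot, 48 mm across, 12 mm high; to be left alone. Origin: centre of its underside
- orange_seal: orange stone seal, 36 x 36 x 74 mm, standing; to be left alone. Origin: centre of its underside
- graver: graver with a wound grip, 149 mm long, 10 mm thick, lying; to be left alone. Origin: centre of its underside

How it is judged:
By the outcome, as a careful person would: the job done as asked, in the order asked, and still so for the second after the job is handed in, with the robot touching nothing.
It also fails if it takes over 58 s, if anything falls off the work surface, if the arm or the gripper's body presses on something with over 40 N, if the wrist force passes 120 N, or if a joint passes its speed limit or range.

### The arm

A 6-joint arm with a two-finger parallel gripper is mounted at the origin on a cart in front of the work surface, level with it; the furniture and walls round the work are solid. World frame = base frame: x ahead of the robot, y to its left, z up, the work surface at z = 0. Lengths are in m, angles in degrees, forces in N, time in s.
With the tool pointing down it reaches from about 0.35 to 0.875 m from the base axis. Payload 4.2 kg.
Tool frame: the origin (TCP) lies at the very end of the fingers, on their centre line; the grasp point (between the pads) lies 19 mm behind it; z points along the fingers, x is the direction in which the jaws open and shut, and the axes are right-handed (so a half turn about z gives the same grasp; the last joint's range is limited). The gripper opens to 87 mm and grips with 3 to 60 N. Pads are 19 mm wide; open, the fingers measure 117 mm over their backs; the gripper's body (75 mm by 190 mm) begins 51 mm behind the grasp point.
Start: joints at [88.556, 22.042, 0.453, 0, -68.411, -14.817], TCP at [0.175, 0.6, 0.193] pointing down, gripper open.
Joint ranges: [-179.83, 179.83], [-69.29, 118.12], [-61.27, 80.66], [-181.25, 117.63], [-171.15, -9.14], [-177.46, 177.46]. Speed limits (degrees/s): [159.86, 159.86, 180, 180, 180, 180].

### API

Orientations are given as a 3x3 rotation matrix whose columns are the frame's x, y, z axes.
In Python, from station import r gives the robot as it stands.
- The arm moves only by the shell command python3 -m jog 'ROWS' [OPENING]. ROWS is JSON, a list of rows, each a list of 2 entries, a list of its own where there are three numbers: the shift along the tool's x, y, z in m, then the turn, a rotation vector about the tool's x, y, z in units of 5 degrees (1.0 is 5 degrees). A call has exactly 10 rows; each row is the pose to reach, as a shift and turn from the pose commanded when the call began, along the tool's axes at that moment; what a row does not reach only later rows make up. A row lasts 1/12 s, in which the tool goes at most 41.7 mm and 7.16 degrees, less where a joint would pass 70% of its speed; a pose out of reach is approached as far as the arm can. A call with a gripper value outside its range is refused whole. OPENING is the finger opening in m, from 0 to 0.087, set as the call begins (- or left out, the last holds). The fingers move at their own pace and stop on an object; the grip force is fixed at half the most. Time passes only in rows, so rows that repeat a pose let the fingers close, or fill a call up. It gives the time, the measured TCP pose, the force and the opening at its end, in the units of the state.
- r.sense(): the state, without advancing time (a new reading comes with each control period).
- r.capture(name): name is "scene" or "top" or "wrist"; returns (picture, depth): 384x512x3 uint8, blue, green, red; 384x512 float32, m along the optical axis (not along the pixel's ray), 0 where there is no reading.
- r.calibration(name): a dict with "fx", "fy", "cx", "cy" (pixels), "R" (3x3) and "t" (3): a world point X has camera coordinates R X + t; the wrist camera has in their place "tool_from_camera" (4x4, takes a point from camera to tool coordinates, whose origin is the TCP and whose axes are the tool frame's). Camera axes: x right, y down, z forward; pixel columns grow to the right and rows downward; lengths in m; the calibration is good to about 2 mm. A picture is of the moment at which its call begins: read the wrist's pose just before it. calibration takes no time and is no camera call.
- r.finish_job(): hands the job in, once; it reports no verdict.
Trained networks look in the newest picture that a camera, given by its name, has taken for a name from the list of things; names that differ only in an ending like _2 or _b are one class to them, and where a whole thing is asked for, a point or a joint stands for the part that bears it (a point fixed in the world has none). Each returns a list of dicts, best first, with "confidence" (0 to 1); they miss things now and then, are a little off and sometimes report something else, mostly with a low value. They report only what shows in the picture. A call takes as long as a camera call.
- r.cut_out(query, camera): "region" (384x512 bool, what is visible of it) and "uv" ([column, row] in pixels, amid what is visible of it).
The state is a dict: "time_s": time; "joints": joint angles; "joint_velocities": joint speeds; "effort": joint torques, N m; "tcp_pos": TCP position; "ee_rot": TCP orientation; "wrist_force": force on the tool from outside, world axes, zero at the start; "moment": the same for the moment, N m; "gripper_width": opening from 0.0 (shut) to 1.0 (fully open).
Only numpy, scipy, OpenCV 4.12 (cv2) and the standard library are available. Lean on these libraries where they do the work, as an engineer would, in place of code of your own. Each camera call takes 0.05 s, during which the arm holds its last target.

## Working session

There is one attempt and no reset: what is moved stays moved. The work goes in short steps, Python scripts to look and compute and a shell command to move; the robot and the scene stay as the last step left them, time stands still between calls to the robot, and variables do not carry over. Pictures are saved under pics/ and viewed, and the job is handed in when it is done.

```bash
ls; mkdir -p pics
cat > h.py <<'E'
import numpy as np,cv2
from station import r
def cap(n,f=None):
    s=r.sense(); p,d=r.capture(n)
    if f: cv2.imwrite('pics/'+f+'.png',p)
    return s,p,d
def cam(n,s):
    c=r.calibration(n)
    K=(c['fx'],c['fy'],c['cx'],c['cy'])
    if 'R' in c:
        R=np.array(c['R']);t=np.array(c['t']); return K,R.T,-R.T@t
    T=np.array(c['tool_from_camera']);E=np.array(s['ee_rot']);return K,E@T[:3,:3],E@T[:3,3]+np.array(s['tcp_pos'])
def pts(n,s,d):
    K,R,o=cam(n,s);v,u=np.mgrid[0:384,0:512]
    P=np.stack([(u-K[2])/K[0]*d,(v-K[3])/K[1]*d,d],-1)
    return P@R.T+o
def proj(n,s,X):
    K,R,o=cam(n,s);p=(np.atleast_2d(X)-o)@R
    return np.stack([p[:,0]/p[:,2]*K[0]+K[2],p[:,1]/p[:,2]*K[1]+K[3]],-1)
E
python3 - <<'E'
from h import *
np.set_printoptions(precision=4,suppress=True)
s=r.sense();print(s)
for n in['scene','top','wrist']:
    s,p,d=cap(n,n+'0');P=pts(n,s,d);np.savez('pics/'+n+'0.npz',p=p,d=d,P=P)
    for q in['show_case','lid','hasp','lock_pin','paste_pot','orange_seal','graver','eye']:
        for o in r.cut_out(q,n)[:2]:
            m=o['region']&(d>0)
            print(n,q,round(o['confidence'],2),np.round(o['uv']),m.sum(),np.median(P[m],0) if m.sum() else '')
E
```

```text
pics
{'time_s': 0.0, 'joints': array([ 88.5574,  22.0889,   0.3792,  -0.0292, -68.4098, -14.8156]), 'joint_velocities': array([-0.0815, -0.0103,  0.1184, -0.0347, -0.0592, -0.107 ]), 'effort': array([ -0.0006, -39.0665,  18.7397,   4.2197,   0.0109,  -0.0002]), 'tcp_pos': array([0.1748, 0.5994, 0.1921]), 'ee_rot': array([[-0.2801, -0.96  , -0.0005],
       [-0.96  ,  0.2801, -0.0021],
       [ 0.0021, -0.0001, -1.    ]]), 'wrist_force': array([-0.1469, -0.0873, -0.2064]), 'moment': array([ 0.0325, -0.04  , -0.0027]), 'gripper_width': 0.9957255459786113}
scene show_case 0.83 [238. 212.] 5521 [0.504  0.0439 0.0669]
scene lid 0.95 [255. 191.] 2082 [ 0.5133 -0.023   0.0755]
scene hasp 0.69 [226. 216.] 127 [0.4845 0.112  0.1242]
scene paste_pot 0.6 [274. 250.] 270 [0.3797 0.0529 0.011 ]
scene orange_seal 0.52 [267. 148.] 294 [ 0.599  -0.1843  0.0592]
scene graver 0.78 [161. 277.] 160 [0.5499 0.2709 0.0092]
scene eye 0.9 [252. 190.] 2096 [ 0.5134 -0.0244  0.0755]
top show_case 0.67 [229. 172.] 3941 [0.5166 0.0246 0.0755]
top lid 0.58 [250. 170.] 1983 [ 0.5177 -0.0296  0.0768]
top lid 0.19 [230. 172.] 3859 [0.5169 0.0215 0.0758]
top hasp 0.45 [196. 182.] 136 [0.4912 0.1064 0.1264]
top hasp 0.22 [225. 219.] 199 [0.3828 0.0482 0.0108]
top lock_pin 0.55 [356. 200.] 107 [ 0.4382 -0.3317  0.0132]
top lock_pin 0.38 [140. 164.] 127 [0.5498 0.2886 0.0101]
top paste_pot 0.74 [223. 220.] 219 [0.3829 0.0483 0.011 ]
top orange_seal 0.56 [306. 140.] 188 [ 0.6055 -0.1918  0.0739]
top graver 0.64 [251. 172.] 1935 [ 0.5176 -0.0321  0.0767]
top graver 0.54 [143. 166.] 125 [0.5502 0.2871 0.01  ]
top eye 0.75 [250. 170.] 2010 [ 0.5184 -0.0295  0.0769]
```

Run:
```python
import cv2,numpy as np
a=cv2.imread('pics/top0.png')[100:260,110:410];b=cv2.imread('pics/scene0.png')
cv2.imwrite('pics/t0.png',cv2.resize(a,(800,427),interpolation=cv2.INTER_CUBIC))
cv2.imwrite('pics/s0.png',cv2.resize(b[110:310,130:400],(800,593),interpolation=cv2.INTER_CUBIC))
```

```text
(no output)
```

View pics/t0.png

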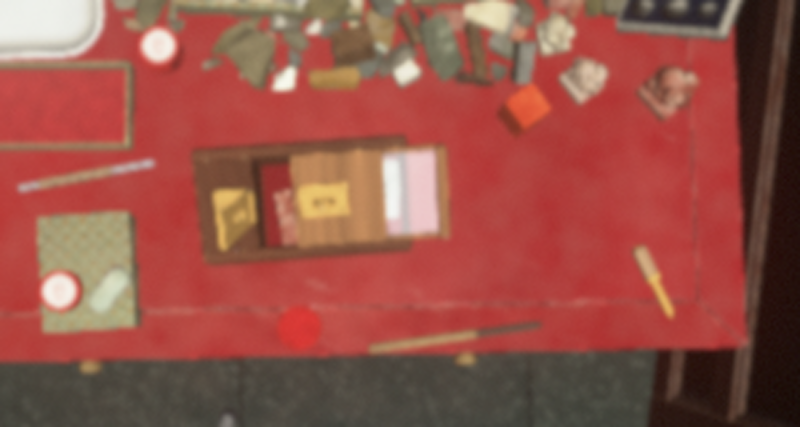

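View pics/s0.png

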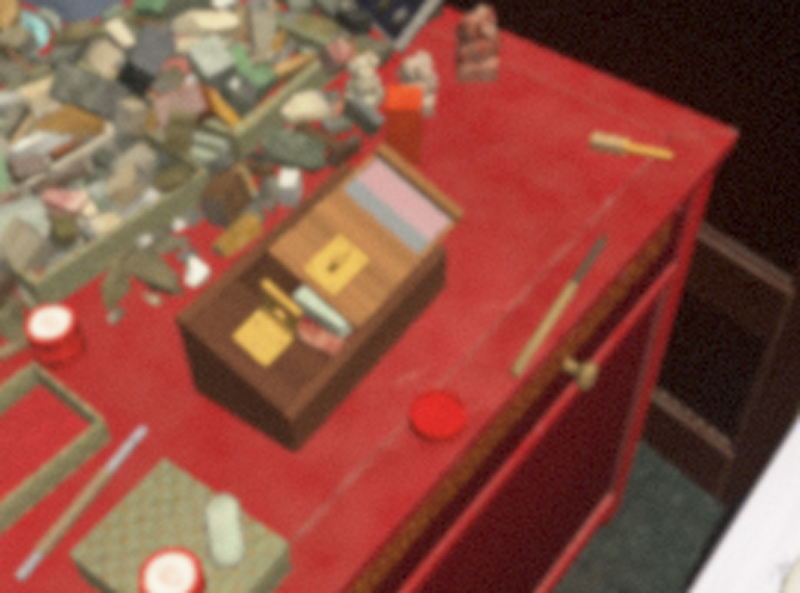

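View pics/scene0.png

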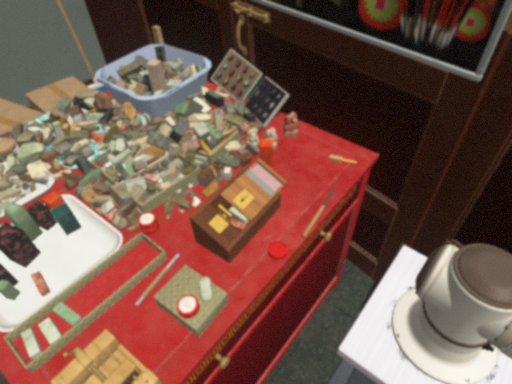

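Run:
```python
from h import *
np.set_printoptions(precision=4,suppress=True)
c=r.calibration('wrist');print(c)
z=np.load('pics/top0.npz');P=z['P'];d=z['d'];p=z['p']
# plane of case top
X=P.reshape(-1,3);m=(X[:,2]>0.045)&(X[:,2]<0.11)&(abs(X[:,0]-.515)<.075)&(abs(X[:,1]-.02)<.16)&(d.reshape(-1)>0)
Q=X[m];print(len(Q),Q.min(0),Q.max(0))
rng=np.random.default_rng(0);best=0
for _ in range(2000):
    a=Q[rng.choice(len(Q),3,0)];n=np.cross(a[1]-a[0],a[2]-a[0]);l=np.linalg.norm(n)
    if l<1e-9: continue
    n/=l;i=abs((Q-a[0])@n)<.002
    if i.sum()>best:best=i.sum();I=i
A=Q[I];c0=A.mean(0);n=np.linalg.svd(A-c0)[2][2];n*=np.sign(n[2]);print(best,c0,n,np.degrees(np.arccos(n[2])),np.degrees(np.arctan2(-n[1],-n[0])))
# outline incl all high pts
H=Q[Q[:,2]>.045]
rect=cv2.minAreaRect(A[:,:2].astype(np.float32)*1000);print(rect,cv2.boxPoints(rect))
```

```text
{'fx': 323.1967266725425, 'fy': 323.1967266725425, 'cx': 257.5814694173384, 'cy': 191.57867865911496, 'tool_from_camera': array([[ 1.    , -0.0002,  0.0009,  0.0008],
       [-0.0001,  0.9526,  0.3041, -0.0842],
       [-0.001 , -0.3041,  0.9526, -0.1918],
       [ 0.    ,  0.    ,  0.    ,  1.    ]])}
3408 [ 0.4541 -0.1123  0.0451] [0.5783 0.152  0.1087]
1701 [0.5172 0.0162 0.0757] [-0.3908 -0.0303  0.92  ] 23.07957400061849 4.435182894960541
((515.3590698242188, 24.727645874023438), (113.13692474365234, 249.09005737304688), 3.1531052589416504) [[ 452.0257  145.9726]
 [ 465.7268 -102.7403]
 [ 578.6924  -96.5173]
 [ 564.9913  152.1956]]
```

View pics/wrist0.png

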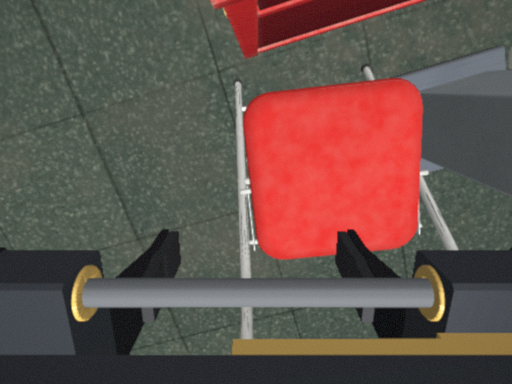

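```bash
cat >> h.py <<'E'
from scipy.spatial.transform import Rotation as Rn
np.set_printoptions(precision=4,suppress=True)
YAW=np.radians(3.7)
def Rc(yaw=None):
    y=YAW if yaw is None else yaw
    return Rn.from_euler('z',y).as_matrix()
def toolR(tilt,yaw=None):
    # jaws along case -y, tool z tilted forward by tilt
    B=np.array([[0,-np.cos(tilt),np.sin(tilt)],[-1,0,0],[0,-np.sin(tilt),-np.cos(tilt)]])
    return Rc(yaw)@B
def delta(pos,R=None,s=None):
    s=s or r.sense();E=np.array(s['ee_rot']);
    sh=E.T@(np.array(pos)-s['tcp_pos']); rv=np.zeros(3) if R is None else Rn.from_matrix(E.T@R).as_rotvec(degrees=True)/5
    return sh,rv
E
python3 - <<'E'
from h import *
print(delta([.41,.03,.23],toolR(.4)))
print(delta([.41,.03,.23],toolR(0)))
E
```

```text
(array([ 0.4814, -0.3852, -0.0369]), array([ 4.5369, -0.7984, -3.9387]))
(array([ 0.4814, -0.3852, -0.0369]), array([-0.0001,  0.0001, -3.9923]))
```

```bash
python3 -m jog '[[[0.02,-0.02,-0.01],[0,0,0]],[[0.05,-0.04,-0.03],[0,0,-0.4]],[[0.08,-0.065,-0.035],[0.3,0,-0.8]],[[0.11,-0.09,-0.036],[0.7,-0.1,-1.2]],[[0.14,-0.115,-0.037],[1.2,-0.2,-1.6]],[[0.17,-0.14,-0.037],[1.6,-0.25,-2]],[[0.2,-0.165,-0.037],[2,-0.3,-2.4]],[[0.23,-0.19,-0.037],[2.5,-0.4,-2.8]],[[0.26,-0.21,-0.037],[3,-0.5,-3.2]],[[0.29,-0.235,-0.037],[3.5,-0.6,-3.6]]]' 0
python3 - <<'E'
from h import *
print(r.sense()['tcp_pos'],r.sense()['wrist_force'],delta([.41,.03,.23],toolR(.4)))
E
```

```text
time_s: 2.18
tcp_pos: [0.3196, 0.2543, 0.2304]
ee_rot: [[0.036, -0.951, 0.306], [-0.999, -0.033, 0.015], [-0.004, -0.306, -0.952]]
wrist_force: [0.1, 0.3, 0.8]
gripper_width: 0.327
[0.3196 0.2543 0.2304] [0.0745 0.3173 0.8284] (array([ 0.2274, -0.0784,  0.0247]), array([ 1.0187, -0.0712, -0.3209]))
```

```bash
python3 -m jog '[[[0.03,-0.01,0.003],[0.1,0,0]],[[0.06,-0.02,0.006],[0.2,0,-0.1]],[[0.09,-0.03,0.009],[0.4,0,-0.1]],[[0.12,-0.04,0.013],[0.5,0,-0.2]],[[0.15,-0.05,0.016],[0.6,0,-0.2]],[[0.18,-0.06,0.02],[0.8,0,-0.3]],[[0.21,-0.07,0.023],[0.9,-0.1,-0.3]],[[0.227,-0.078,0.025],[1,-0.1,-0.3]],[[0.227,-0.078,0.025],[1,-0.1,-0.3]],[[0.227,-0.078,0.025],[1,-0.1,-0.3]]]' 0
python3 - <<'E'
from h import *
s,p,d=cap('wrist','w1');np.savez('pics/w1.npz',p=p,d=d,P=pts('wrist',s,d),T=s['tcp_pos'],R=s['ee_rot'])
print(s['tcp_pos'],s['ee_rot'],s['wrist_force'])
E
```

```text
time_s: 3.02
tcp_pos: [0.4089, 0.0305, 0.2295]
ee_rot: [[0.058, -0.921, 0.385], [-0.998, -0.052, 0.025], [-0.003, -0.386, -0.922]]
wrist_force: [-0.5, -0.2, -0.0]
gripper_width: 0.001
[0.4089 0.0305 0.2295] [[ 0.0576 -0.921   0.3854]
 [-0.9983 -0.052   0.025 ]
 [-0.003  -0.3862 -0.9224]] [-0.4995 -0.1639 -0.0201]
```

View pics/w1.png

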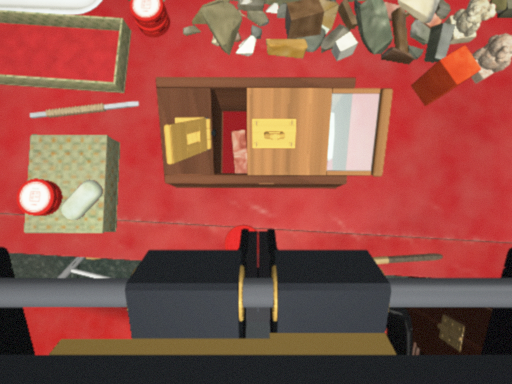

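Run:
```python
from h import *
z=np.load('pics/w1.npz');P=z['P'];p=z['p'];d=z['d']
cv2.imwrite('pics/w1z.png',cv2.resize(p[60:200,140:410],(800,415),interpolation=cv2.INTER_CUBIC))
# lid plane + frame
def plane(A):
    c=A.mean(0);n=np.linalg.svd(A-c)[2][2];return c,n*np.sign(n[2])
lidm=np.zeros(d.shape,bool);lidm[95:110,255:320]=1;lidm[160:172,255:320]=1
c,n=plane(P[lidm]);print('lid',c,n,np.degrees(np.arccos(n[2])),np.degrees(np.arctan2(-n[1],-n[0])),abs((P[lidm]-c)@n).max())
# table
t=P[200:215,180:320].reshape(-1,3);print('table',t.mean(0)[2])
# print z profile along column 262, 300 & row 150
for col in (195,262,300,360): print(col,[(v,round(P[v,col,2]*1000),round(P[v,col,0]*1000)) for v in list(range(72,96,2))+list(range(168,192,2))])
for row in (100,133,165): print(row,[(u,round(P[row,u,1]*1000,0),round(P[row,u,2]*1000,1)) for u in list(range(150,262,4))+list(range(368,400,2))])
```

```text
lid [0.5153 0.0023 0.0767] [-0.0245 -0.9658  0.258 ] 75.04761156035244 88.54772636484884 0.06999038196971434
table 0.0017132983466668324
195 [(72, 0, 614), (74, 0, 611), (76, 0, 609), (78, 96, 564), (80, 97, 561), (82, 95, 559), (84, 95, 557), (86, 94, 555), (88, 92, 554), (90, 93, 551), (92, 92, 549), (94, 90, 548), (168, 57, 470), (170, 57, 467), (172, 57, 465), (174, 55, 463), (176, 55, 460), (178, 52, 458), (180, 50, 456), (182, 51, 454), (184, 34, 453), (186, 8, 453), (188, 1, 451), (190, 0, 448)]
262 [(72, 0, 620), (74, 0, 617), (76, -1, 615), (78, 98, 567), (80, 96, 565), (82, 97, 563), (84, 95, 561), (86, 95, 559), (88, 94, 557), (90, 92, 556), (92, 91, 554), (94, 90, 552), (168, 57, 474), (170, 56, 472), (172, 57, 470), (174, 55, 467), (176, 54, 465), (178, 54, 463), (180, 54, 460), (182, 52, 458), (184, 37, 457), (186, 13, 457), (188, 1, 456), (190, 2, 453)]
300 [(72, 0, 623), (74, 0, 620), (76, -1, 617), (78, 97, 570), (80, 96, 568), (82, 96, 565), (84, 95, 564), (86, 93, 562), (88, 93, 560), (90, 93, 558), (92, 91, 556), (94, 91, 554), (168, 59, 477), (170, 58, 474), (172
[... 5616 characters left out ...]
64(-98.0), np.float64(56.7)), (370, np.float64(-100.0), np.float64(57.5)), (372, np.float64(-101.0), np.float64(61.1)), (374, np.float64(-102.0), np.float64(66.1)), (376, np.float64(-104.0), np.float64(66.3)), (378, np.float64(-106.0), np.float64(65.7)), (380, np.float64(-109.0), np.float64(65.5)), (382, np.float64(-111.0), np.float64(67.1)), (384, np.float64(-139.0), np.float64(-1.2)), (386, np.float64(-141.0), np.float64(0.5)), (388, np.float64(-144.0), np.float64(0.8)), (390, np.float64(-147.0), np.float64(-0.2)), (392, np.float64(-149.0), np.float64(0.6)), (394, np.float64(-152.0), np.float64(-0.7)), (396, np.float64(-154.0), np.float64(1.1)), (398, np.float64(-158.0), np.float64(-0.9))]
```

View pics/w1z.png

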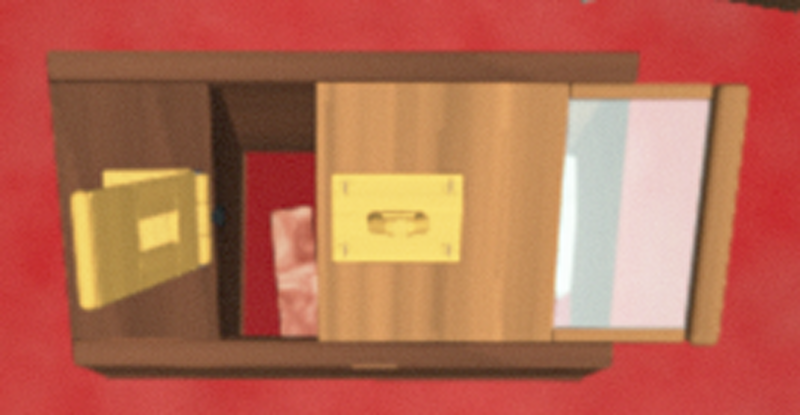

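```bash
cat > fit.py <<'E'
from h import *
z=np.load('pics/w1.npz');P=z['P'];p=z['p'];d=z['d']
Z=P[...,2]
def line(pt,ax):
    pt=np.array(pt);a=np.polyfit(pt[:,ax],pt[:,1-ax],1)
    for _ in range(3):
        e=abs(pt[:,1-ax]-np.polyval(a,pt[:,ax]));k=e<.0025;a=np.polyfit(pt[k,ax],pt[k,1-ax],1)
    return a,k.sum(),len(pt)
back=[];front=[]
for u in range(175,340,2):
    for v in range(60,110):
        if 0.08<Z[v,u]<0.12: back.append(P[v,u]);break
    for v in range(195,165,-1):
        if 0.045<Z[v,u]<0.06: front.append(P[v,u]);break
left=[];bat=[]
for v in range(86,176,2):
    if v<110 or v>165:
      for u in range(145,200):
        if 0.045<Z[v,u]<.12: left.append(P[v,u]);break
for v in range(92,174,2):
    for u in range(405,370,-1):
        if 0.05<Z[v,u]<.12: bat.append(P[v,u]);break
for n,q,ax in(('back',back,1),('front',front,1),('left',left,0),('bat',bat,0)):
    a,k,N=line(q,ax);s=1 if ax==0 else -1
    print(n,'yaw',s*np.degrees(np.arctan(a[0])),a,k,N)
m=np.zeros(d.shape,bool);m[92:112,250:320]=1;m[156:172,250:320]=1;m[92:112,165:210]=1
m&=(Z>.05)&(Z<.1)
A=P[m];M=np.c_[A[:,:2],np.ones(len(A))]
k=np.ones(len(A),bool)
for _ in range(5):
    c=np.linalg.lstsq(M[k],A[k,2],rcond=None)[0];k=abs(M@c-A[:,2])<.003
print('plane',c,'slope',np.arctan(np.hypot(*c[:2])),'yaw',np.degrees(np.arctan2(c[1],c[0])),k.sum(),len(k))
E
python3 fit.py
```

```text
back yaw 3.2815044371401427 [-0.0573  0.5703] 83 83
front yaw 3.265222819392283 [-0.0571  0.4586] 83 83
left yaw 3.2439619316514223 [0.0567 0.1187] 17 17
bat yaw 3.010324218451441 [ 0.0526 -0.1374] 41 41
plane [ 0.4199  0.0218 -0.1416] slope 0.3980158733543268 yaw 2.9768589623494033 3397 3400
```

```bash
sed -i 's/radians(3.7)/radians(3.2)/' h.py
cat >> h.py <<'E'
TM=np.array([.5122,.0376,.0743])
UP=Rc()@np.array([np.cos(.4),0,np.sin(.4)]);LF=Rc()@np.array([0,1.,0]);OF=Rc()@np.array([-np.sin(.4),0,np.cos(.4)])
def W(u,l,o): return TM+u*UP+l*LF+o*OF       # uphill,left,off slope -> world
def S(X): v=np.asarray(X)-TM;return np.array([v@UP,v@LF,v@OF])
def st():
    s=r.sense();print('t',round(s['time_s'],2),'slope pos',S(s['tcp_pos']),'F(up,left,off)',np.array([s['wrist_force']@a for a in(UP,LF,OF)]),'w',round(s['gripper_width'],3))
    return s
E
python3 - <<'E'
from h import *
s=st();print(delta(W(0,-.190,.06),toolR(.4)),delta(W(0,-.190,.001),toolR(.4)))
z=np.load('pics/w1.npz');P=z['P']
for v in (117,125,133,141,148):
  for u in range(163,180,3): print(v,u,S(P[v,u]),end=';')
  print()
E
```

```text
t 3.07 slope pos [-0.0349 -0.0005  0.1832] F(up,left,off) [-0.2817  0.6121  0.2064] w 0.008
(array([ 0.1901, -0.0349,  0.1223]), array([0.0414, 0.0471, 0.0283])) (array([ 0.1903, -0.0351,  0.1813]), array([0.0414, 0.0471, 0.0283]))
117 163 [ 0.0173  0.1059 -0.001 ];117 166 [ 0.0173  0.1024 -0.0008];117 169 [ 0.0173  0.099  -0.001 ];117 172 [ 0.0174  0.0954 -0.0002];117 175 [ 0.0174  0.092  -0.0004];117 178 [0.0176 0.088  0.0024];
125 163 [ 0.0084  0.1067 -0.001 ];125 166 [0.0175 0.0798 0.0821];125 169 [0.0175 0.0772 0.0817];125 172 [0.017  0.0756 0.0776];125 175 [0.0164 0.0743 0.0721];125 178 [0.0159 0.0726 0.0675];
133 163 [-0.0006  0.1072 -0.0001];133 166 [0.0105 0.0803 0.0825];133 169 [0.0105 0.0776 0.0822];133 172 [0.01   0.0758 0.0789];133 175 [0.0092 0.0747 0.0725];133 178 [0.0085 0.0732 0.0675];
141 163 [-0.0099  0.1081 -0.0004];141 166 [0.0033 0.0808 0.0827];141 169 [0.0033 0.0782 0.0825];141 172 [0.0029 0.0762 0.0797];141 175 [0.0021 0.0748 0.0746];141 178 [0.0011 0.0734 0.0688];
148 163 [-0.0179  0.1085  0.0009];148 166 [-0.0032  0.0816  0.0819];148 169 [-0.0032  0.0789  0.0816];148 172 [-0.0034  0.0764  0.0808];148 175 [-0.0042  0.0749  0.0761];148 178 [-0.0054  0.0738  0.0695];
```

```bash
python3 -m jog '[[[0.03,-0.006,0.0],[0,0,0]],[[0.068,-0.014,0.01],[0,0,0]],[[0.105,-0.022,0.02],[0,0,0]],[[0.143,-0.03,0.03],[0,0,0]],[[0.18,-0.035,0.04],[0,0,0]],[[0.19,-0.035,0.075],[0,0,0]],[[0.19,-0.035,0.11],[0,0,0]],[[0.19,-0.035,0.145],[0,0,0]],[[0.19,-0.035,0.172],[0,0,0]],[[0.19,-0.035,0.181],[0,0,0]]]' 0
python3 - <<'E'
from h import *
s=st();print(s['ee_rot'],delta(W(0,-.165,.001),toolR(.4)))
E
```

```text
time_s: 3.9
tcp_pos: [0.5214, -0.1499, 0.0708]
ee_rot: [[0.063, -0.924, 0.378], [-0.998, -0.057, 0.027], [-0.004, -0.379, -0.926]]
wrist_force: [-0.5, 0.5, 0.4]
gripper_width: 0.006
t 3.9 slope pos [-0.0026 -0.1877 -0.0027] F(up,left,off) [-0.2392  0.5664  0.5105] w 0.006
[[ 0.0629 -0.9238  0.3778]
 [-0.998  -0.0568  0.0271]
 [-0.0035 -0.3787 -0.9255]] (array([-0.0227, -0.0026, -0.0036]), array([0.1331, 0.0684, 0.0591]))
```

```bash
python3 -m jog '[[[-0.008,-0.002,-0.004],[0.1,0.05,0.05]],[[-0.016,-0.002,-0.004],[0.1,0.05,0.05]],[[-0.022,-0.002,-0.004],[0.1,0.05,0.05]],[[-0.026,-0.002,-0.004],[0.1,0.05,0.05]],[[-0.030,-0.002,-0.004],[0.1,0.05,0.05]],[[-0.034,-0.002,-0.004],[0.1,0.05,0.05]],[[-0.038,-0.002,-0.004],[0.1,0.05,0.05]],[[-0.043,-0.002,-0.004],[0.1,0.05,0.05]],[[-0.047,-0.002,-0.004],[0.1,0.05,0.05]],[[-0.050,-0.002,-0.004],[0.1,0.05,0.05]]]' 0
python3 - <<'E'
from h import *
st();s,p,d=cap('wrist','w2');np.savez('pics/w2.npz',p=p,d=d,P=pts('wrist',s,d))
E
```

```text
time_s: 4.73
tcp_pos: [0.5199, -0.1006, 0.0806]
ee_rot: [[0.056, -0.917, 0.394], [-0.998, -0.052, 0.023], [-0.0, -0.395, -0.919]]
wrist_force: [0.6, 0.1, 0.6]
gripper_width: 0.007
t 4.73 slope pos [ 0.0024 -0.1385  0.0058] F(up,left,off) [0.7482 0.0506 0.3254] w 0.007
```

View pics/w2.png

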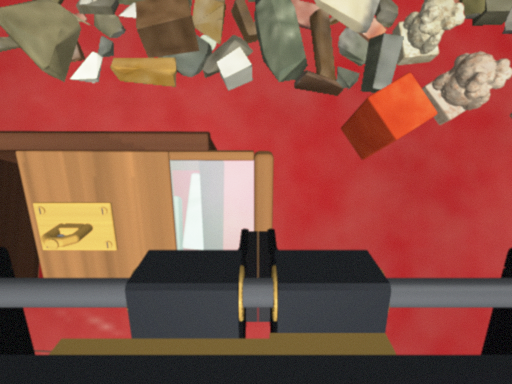

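Run:
```python
from h import *
z=np.load('pics/w2.npz');P=z['P']
for v in (165,190,215,228):
  print(v,[(u,*np.round(S(P[v,u])*1000,0)) for u in range(248,282,3)])
for v in (240,255,270): print(v,[(u,*np.round(S(P[v,u])*1000,0)) for u in range(230,290,5)])
print([(u,*np.round(S(P[190,u])*1000,0)) for u in range(0,40,3)])
```

```text
165 [(248, np.float64(40.0), np.float64(-133.0), np.float64(-1.0)), (251, np.float64(40.0), np.float64(-135.0), np.float64(-2.0)), (254, np.float64(42.0), np.float64(-137.0), np.float64(4.0)), (257, np.float64(42.0), np.float64(-139.0), np.float64(7.0)), (260, np.float64(42.0), np.float64(-141.0), np.float64(6.0)), (263, np.float64(42.0), np.float64(-143.0), np.float64(8.0)), (266, np.float64(42.0), np.float64(-145.0), np.float64(7.0)), (269, np.float64(42.0), np.float64(-146.0), np.float64(6.0)), (272, np.float64(42.0), np.float64(-148.0), np.float64(6.0)), (275, np.float64(21.0), np.float64(-155.0), np.float64(-89.0)), (278, np.float64(21.0), np.float64(-158.0), np.float64(-89.0)), (281, np.float64(21.0), np.float64(-161.0), np.float64(-89.0))]
190 [(248, np.float64(24.0), np.float64(-133.0), np.float64(-2.0)), (251, np.float64(24.0), np.float64(-135.0), np.float64(-2.0)), (254, np.float64(26.0), np.float64(-137.0), np.float64(5.0)), (257, np.float64(27.0), np.float64(-139.0), np.float64(8.0)), (260, np.float64(27.0), np.float64(-141.0), np.float64(7.0)), (263, np.float64(27.0), np
[... 4362 characters left out ...]
14.0), np.float64(48.0), np.float64(-33.0)), (9, np.float64(13.0), np.float64(48.0), np.float64(-35.0)), (12, np.float64(13.0), np.float64(48.0), np.float64(-37.0)), (15, np.float64(12.0), np.float64(48.0), np.float64(-40.0)), (18, np.float64(11.0), np.float64(48.0), np.float64(-44.0)), (21, np.float64(10.0), np.float64(48.0), np.float64(-47.0)), (24, np.float64(24.0), np.float64(10.0), np.float64(-0.0)), (27, np.float64(24.0), np.float64(8.0), np.float64(1.0)), (30, np.float64(24.0), np.float64(7.0), np.float64(-1.0)), (33, np.float64(24.0), np.float64(4.0), np.float64(0.0)), (36, np.float64(24.0), np.float64(2.0), np.float64(0.0)), (39, np.float64(24.0), np.float64(1.0), np.float64(-1.0))]
```

```bash
python3 -m jog '[[[0,0,-0.012],[0,0,0]],[[0.018,0.002,-0.012],[0,0,0]],[[0.032,0.002,-0.012],[0,0,0]],[[0.032,0.002,-0.004],[0,0,0]],[[0.032,0.002,0.005],[0,0,0]],[[0.032,0.002,0.007],[0,0,0]],[[0.032,0.002,0.007],[0,0,0]],[[0.030,0.002,0.007],[0,0,0]],[[0.026,0.002,0.007],[0,0,0]],[[0.022,0.002,0.007],[0,0,0]]]' 0
python3 - <<'E'
from h import *
st()
E
```

```text
time_s: 5.62
tcp_pos: [0.5216, -0.1228, 0.0726]
ee_rot: [[0.056, -0.918, 0.393], [-0.998, -0.051, 0.022], [-0.0, -0.394, -0.919]]
wrist_force: [0.2, -0.0, 0.2]
gripper_width: 0.007
t 5.62 slope pos [-0.0002 -0.1607 -0.0017] F(up,left,off) [ 0.2967 -0.0594  0.0921] w 0.007
```

```bash
python3 -m jog '[[[-0.003,0,0],[0,0,0]],[[-0.006,0,0],[0,0,0]],[[-0.009,0,0],[0,0,0]],[[-0.013,0,0],[0,0,0]],[[-0.017,0,0],[0,0,0]],[[-0.021,0,0],[0,0,0]],[[-0.025,0,0],[0,0,0]],[[-0.029,0,0],[0,0,0]],[[-0.032,0,0],[0,0,0]],[[-0.034,0,0],[0,0,0]]]' 0
python3 - <<'E'
from h import *
st();s,p,d=cap('wrist','w3');np.savez('pics/w3.npz',p=p,d=d,P=pts('wrist',s,d))
P=pts('wrist',s,d)
print([(u,*np.round(S(P[190,u])*1000,0)) for u in range(240,282,3)])
E
```

```text
time_s: 6.45
tcp_pos: [0.5196, -0.0889, 0.0726]
ee_rot: [[0.056, -0.918, 0.393], [-0.998, -0.051, 0.022], [-0.0, -0.394, -0.919]]
wrist_force: [0.4, 0.4, -0.6]
gripper_width: 0.002
t 6.45 slope pos [-0.0003 -0.1268 -0.0017] F(up,left,off) [ 0.1809  0.3268 -0.675 ] w 0.002
[(240, np.float64(23.0), np.float64(-117.0), np.float64(-2.0)), (243, np.float64(23.0), np.float64(-119.0), np.float64(-2.0)), (246, np.float64(23.0), np.float64(-121.0), np.float64(-2.0)), (249, np.float64(24.0), np.float64(-122.0), np.float64(-1.0)), (252, np.float64(24.0), np.float64(-124.0), np.float64(-1.0)), (255, np.float64(24.0), np.float64(-126.0), np.float64(-1.0)), (258, np.float64(23.0), np.float64(-128.0), np.float64(-2.0)), (261, np.float64(23.0), np.float64(-130.0), np.float64(-3.0)), (264, np.float64(24.0), np.float64(-132.0), np.float64(-0.0)), (267, np.float64(24.0), np.float64(-134.0), np.float64(-1.0)), (270, np.float64(24.0), np.float64(-136.0), np.float64(-1.0)), (273, np.float64(25.0), np.float64(-137.0), np.float64(4.0)), (276, np.float64(26.0), np.float64(-139.0), np.float64(6.0)), (279, np.float64(26.0), np.float64(-140.0), np.float64(8.0))]
```

View pics/w3.png

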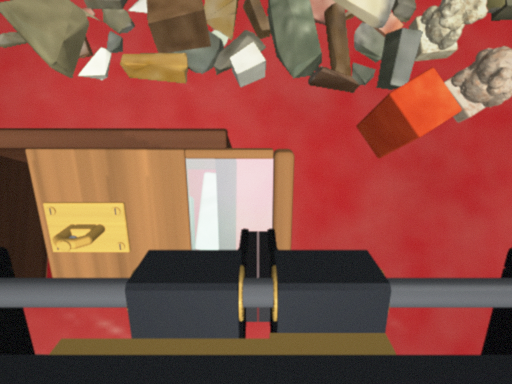

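Run:
```python
from h import *
z=np.load('pics/w3.npz');d=z['d'];c=r.calibration('wrist');T=np.array(c['tool_from_camera'])
def tl(v,u,dd): 
    q=np.array([(u-c['cx'])/c['fx']*dd,(v-c['cy'])/c['fy']*dd,dd]);return np.round((T[:3,:3]@q+T[:3,3])*1000,0)
for v in range(222,256,3): print(v,[(u,*tl(v,u,d[v,u])) for u in (240,246,252,258,264,270,276)])
z=np.load('pics/wrist0.npz');d=z['d']
print(np.round(tl(235,175,d[235,175])),np.round(tl(235,341,d[235,341])),tl(245,175,d[245,175]))
p=cv2.imread('pics/w3.png');cv2.imwrite('pics/w3z.png',cv2.resize(p[190:320,190:330],(700,650)))
```

```text
222 [(240, np.float64(-10.0), np.float64(-2.0), np.float64(-0.0)), (246, np.float64(-6.0), np.float64(-2.0), np.float64(-0.0)), (252, np.float64(-3.0), np.float64(-2.0), np.float64(1.0)), (258, np.float64(1.0), np.float64(-2.0), np.float64(1.0)), (264, np.float64(5.0), np.float64(-2.0), np.float64(1.0)), (270, np.float64(9.0), np.float64(-2.0), np.float64(0.0)), (276, np.float64(12.0), np.float64(-6.0), np.float64(-9.0))]
225 [(240, np.float64(-10.0), np.float64(-0.0), np.float64(-1.0)), (246, np.float64(-6.0), np.float64(-0.0), np.float64(-0.0)), (252, np.float64(-3.0), np.float64(0.0), np.float64(1.0)), (258, np.float64(1.0), np.float64(-0.0), np.float64(-0.0)), (264, np.float64(5.0), np.float64(-0.0), np.float64(-0.0)), (270, np.float64(9.0), np.float64(-0.0), np.float64(-0.0)), (276, np.float64(12.0), np.float64(-4.0), np.float64(-9.0))]
228 [(240, np.float64(-10.0), np.float64(2.0), np.float64(1.0)), (246, np.float64(-6.0), np.float64(2.0), np.float64(-0.0)), (252, np.float64(-3.0), np.float64(2.0), np.float64(1.0)), (258, np.float64(1.0), np.float64(2.0), np.float64(-1.0)), (26
[... 3486 characters left out ...]
, np.float64(-54.0)), (264, np.float64(4.0), np.float64(-10.0), np.float64(-55.0)), (270, np.float64(7.0), np.float64(-11.0), np.float64(-56.0)), (276, np.float64(6.0), np.float64(-38.0), np.float64(-106.0))]
255 [(240, np.float64(-4.0), np.float64(-38.0), np.float64(-108.0)), (246, np.float64(-4.0), np.float64(-9.0), np.float64(-56.0)), (252, np.float64(-2.0), np.float64(-9.0), np.float64(-55.0)), (258, np.float64(1.0), np.float64(-8.0), np.float64(-53.0)), (264, np.float64(4.0), np.float64(-10.0), np.float64(-57.0)), (270, np.float64(7.0), np.float64(-10.0), np.float64(-58.0)), (276, np.float64(6.0), np.float64(-38.0), np.float64(-107.0))]
[-43. -10. -35.] [ 46.  -9. -34.] [-42.  -5. -38.]
```

View pics/w3z.png

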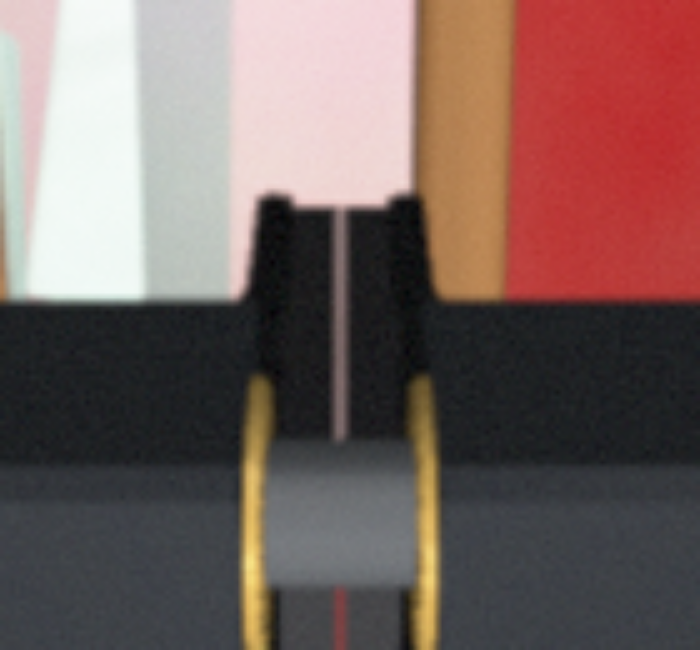

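Run:
```python
from h import *
s,p,d=cap('scene','sc3');np.savez('pics/sc3.npz',p=p,d=d,P=pts('scene',s,d))
E=s['ee_rot'];t=s['tcp_pos'];q=proj('scene',s,[t,t-E[:,2]*.03,t-E[:,2]*.07,W(0,-.148,0),W(0,-.148,.007)]);print(q)
u,v=q[0].astype(int)
c=cv2.resize(p[v-60:v+30,u-60:u+60],None,fx=6,fy=6,interpolation=cv2.INTER_CUBIC)
for a in q: cv2.circle(c,tuple(np.round((a-[u-60,v-60])*6).astype(int)),3,(0,255,0),-1)
cv2.imwrite('pics/sc3z.png',c)
```

```text
[[267.58   175.1425]
 [271.2912 169.2106]
 [276.5616 160.7865]
 [272.1479 170.2579]
 [273.0055 168.8798]]
```

View pics/sc3z.png

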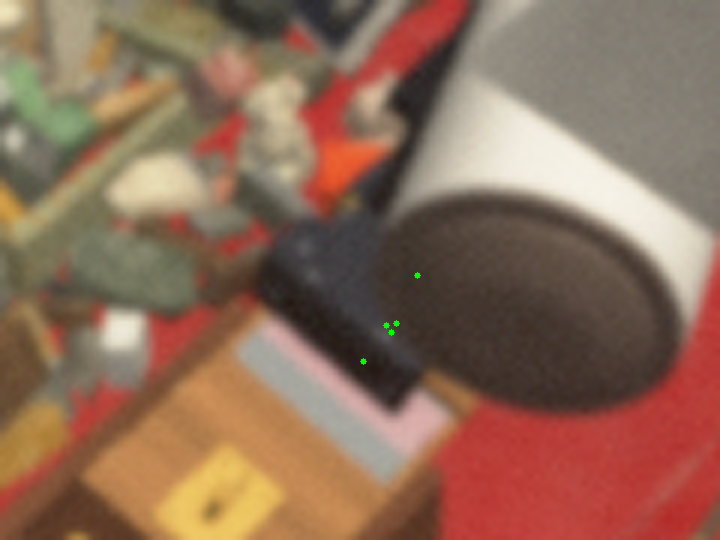

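```bash
python3 -m jog '[[[0.012,0,-0.003],[0,0,0]],[[0.035,0,-0.003],[0,0,0]],[[0.041,0,0.0],[0,0,0]],[[0.041,0,0.015],[0,0,0]],[[0.041,0,0.027],[0,0,0]],[[0.038,0,0.027],[0,0,0]],[[0.034,0,0.027],[0,0,0]],[[0.030,0,0.027],[0,0,0]],[[0.026,0,0.027],[0,0,0]],[[0.022,0,0.027],[0,0,0]]]' 0
python3 - <<'E'
from h import *
st();s,p,d=cap('wrist','w4');P=pts('wrist',s,d);np.savez('pics/w4.npz',p=p,d=d,P=P)
print([(u,*np.round(S(P[190,u])*1000,0)) for u in range(220,282,3)])
E
```

```text
time_s: 7.38
tcp_pos: [0.5312, -0.1111, 0.0486]
ee_rot: [[0.056, -0.919, 0.391], [-0.998, -0.051, 0.024], [-0.002, -0.392, -0.92]]
wrist_force: [-0.4, -2.0, -0.8]
gripper_width: 0.004
t 7.38 slope pos [-0.0002 -0.1495 -0.0278] F(up,left,off) [-0.7884 -1.9814 -0.4996] w 0.004
[(220, np.float64(34.0), np.float64(-131.0), np.float64(6.0)), (223, np.float64(34.0), np.float64(-133.0), np.float64(6.0)), (226, np.float64(35.0), np.float64(-135.0), np.float64(7.0)), (229, np.float64(34.0), np.float64(-136.0), np.float64(7.0)), (232, np.float64(34.0), np.float64(-138.0), np.float64(7.0)), (235, np.float64(34.0), np.float64(-139.0), np.float64(7.0)), (238, np.float64(34.0), np.float64(-141.0), np.float64(6.0)), (241, np.float64(6.0), np.float64(-137.0), np.float64(-84.0)), (244, np.float64(7.0), np.float64(-140.0), np.float64(-82.0)), (247, np.float64(7.0), np.float64(-142.0), np.float64(-82.0)), (250, np.float64(7.0), np.float64(-144.0), np.float64(-82.0)), (253, np.float64(7.0), np.float64(-147.0), np.float64(-82.0)), (256, np.float64(6.0), np.float64(-149.0), np.float64(-83.0)), (259, np.float64(7.0), np.float64(-152.0), np.float64(-82.0)), (262, np.float64(7.0), np.float64(-154.0), np.float64(-82.0)), (265, np.float64(7.0), np.float64(-156.0), np.float64(-82.0)), (268, np.float64(7.0), np.float64(-159.0), np.float64(-82.0)), (271, np.float64(6.0), np.float64(-161.0), np.float64(-84.0)), (274, np.float64(6.0), np.float64(-164.0), np.float64(-83.0)), (277, np.float64(6.0), np.float64(-166.0), np.float64(-84.0)), (280, np.float64(6.0), np.float64(-168.0), np.float64(-83.0))]
```

View pics/w4.png

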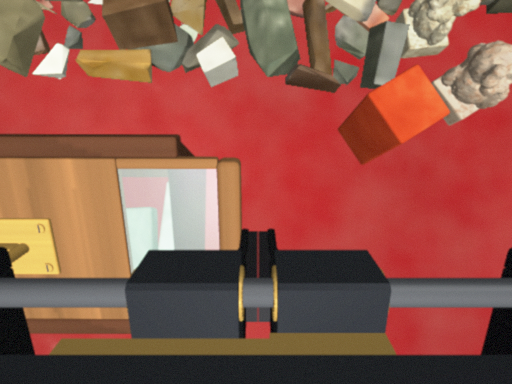

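```bash
python3 -m jog '[[[-0.003,0,0],[0,0,0]],[[-0.006,0,0],[0,0,0]],[[-0.009,0,0],[0,0,0]],[[-0.012,0,0],[0,0,0]],[[-0.015,0,0],[0,0,0]],[[-0.018,0,0],[0,0,0]],[[-0.021,0,0],[0,0,0]],[[-0.024,0,0],[0,0,0]],[[-0.026,0,0],[0,0,0]],[[-0.027,0,0],[0,0,0]]]' 0
python3 - <<'E'
from h import *
st()
E
```

```text
time_s: 8.27
tcp_pos: [0.5316, -0.0865, 0.0531]
ee_rot: [[0.06, -0.921, 0.384], [-0.998, -0.051, 0.033], [-0.011, -0.386, -0.923]]
wrist_force: [-0.5, -1.0, -1.2]
gripper_width: 0.007
t 8.27 slope pos [ 0.0032 -0.125  -0.0243] F(up,left,off) [-0.9376 -1.0156 -0.8766] w 0.007
```

```bash
python3 -m jog '[[[-0.001,0,0],[0,0,0]],[[-0.002,0,0],[0,0,0]],[[-0.003,0,0],[0,0,0]],[[-0.0035,0,0],[0,0,0]],[[-0.004,0,0],[0,0,0]],[[-0.0045,0,0],[0,0,0]],[[-0.005,0,0],[0,0,0]],[[-0.0055,0,0],[0,0,0]],[[-0.0055,0,0],[0,0,0]],[[-0.0055,0,0],[0,0,0]]]' 0
python3 - <<'E'
from h import *
st();s,p,d=cap('wrist','w5');P=pts('wrist',s,d);np.savez('pics/w5.npz',p=p,d=d,P=P)
print([(u,*np.round(S(P[190,u])*1000,0)) for u in range(220,262,3)])
E
```

```text
time_s: 9.1
tcp_pos: [0.5316, -0.0817, 0.0541]
ee_rot: [[0.06, -0.922, 0.383], [-0.998, -0.051, 0.035], [-0.012, -0.385, -0.923]]
wrist_force: [-0.7, -2.4, -0.6]
gripper_width: 0.008
t 9.1 slope pos [ 0.0039 -0.1202 -0.0236] F(up,left,off) [-0.9752 -2.36   -0.2621] w 0.008
[(220, np.float64(37.0), np.float64(-102.0), np.float64(6.0)), (223, np.float64(37.0), np.float64(-103.0), np.float64(6.0)), (226, np.float64(37.0), np.float64(-105.0), np.float64(7.0)), (229, np.float64(37.0), np.float64(-107.0), np.float64(6.0)), (232, np.float64(38.0), np.float64(-108.0), np.float64(7.0)), (235, np.float64(37.0), np.float64(-110.0), np.float64(6.0)), (238, np.float64(37.0), np.float64(-111.0), np.float64(7.0)), (241, np.float64(37.0), np.float64(-113.0), np.float64(5.0)), (244, np.float64(9.0), np.float64(-109.0), np.float64(-83.0)), (247, np.float64(8.0), np.float64(-112.0), np.float64(-84.0)), (250, np.float64(8.0), np.float64(-114.0), np.float64(-84.0)), (253, np.float64(9.0), np.float64(-117.0), np.float64(-83.0)), (256, np.float64(9.0), np.float64(-119.0), np.float64(-83.0)), (259, np.float64(9.0), np.float64(-122.0), np.float64(-84.0))]
```

View pics/w5.png

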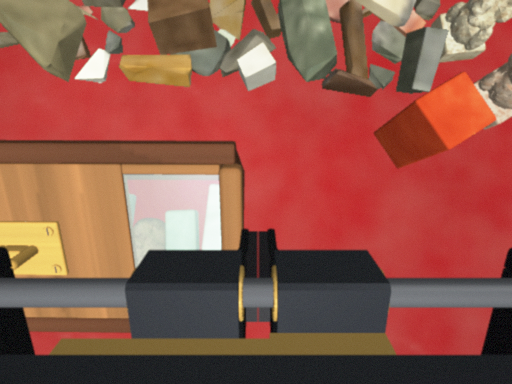

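Run:
```python
from h import *
print(delta(W(0,-.1202,-.029),toolR(.4)))
```

```text
(array([0.0001, 0.0038, 0.0055]), array([ 0.0592,  0.1502, -0.0062]))
```

```bash
python3 -m jog '[[[0.001,0.002,0.003],[0.06,0.15,0]],[[0.001,0.0035,0.0055],[0.06,0.15,0]],[[-0.001,0.0035,0.0055],[0.06,0.15,0]],[[-0.0015,0.0035,0.0055],[0.06,0.15,0]],[[-0.002,0.0035,0.0055],[0.06,0.15,0]],[[-0.0025,0.0035,0.0055],[0.06,0.15,0]],[[-0.003,0.0035,0.0055],[0.06,0.15,0]],[[-0.0035,0.0035,0.0055],[0.06,0.15,0]],[[-0.004,0.0035,0.0055],[0.06,0.15,0]],[[-0.004,0.0035,0.0055],[0.06,0.15,0]]]' 0
python3 - <<'E'
from h import *
st()
E
```

```text
time_s: 9.98
tcp_pos: [0.5316, -0.0808, 0.0532]
ee_rot: [[0.059, -0.924, 0.379], [-0.998, -0.051, 0.032], [-0.01, -0.38, -0.925]]
wrist_force: [1.8, -3.6, -2.0]
gripper_width: 0.006
t 9.98 slope pos [ 0.0036 -0.1193 -0.0244] F(up,left,off) [ 0.6664 -3.7166 -2.457 ] w 0.006
```

Run:
```python
from h import *
s=r.sense();print(s['joints'],s['joint_velocities'],s['effort'],s['moment'],delta(W(0,-.1193,-.029),toolR(.4)))
```

```text
[  9.4636  14.1829 -44.5002  11.058   -9.2077  73.2341] [-0.0551  0.0539  0.0778 -0.1451  0.0106  0.2143] [  1.8437 -26.1616  12.0632   2.252    0.9834  -0.0159] [-1.2656  0.5184 -0.4623] (array([0.    , 0.0035, 0.0046]), array([ 0.1167,  0.1241, -0.0111]))
```

```bash
python3 -m jog '[[[-0.0005,0,0],[-0.3,0,0]],[[-0.001,0,0],[-0.6,0,0]],[[-0.0015,0,0],[-1,0,0]],[[-0.002,0,0],[-1,0,0]],[[-0.002,0,0],[-1,0,0]],[[-0.0025,0,0],[-1,0,0]],[[-0.0025,0,0],[-1,0,0]],[[-0.003,0,0],[-1,0,0]],[[-0.003,0,0],[-1,0,0]],[[-0.003,0,0],[-1,0,0]]]' 0
python3 - <<'E'
from h import *
s=st();print(s['joints']);s,p,d=cap('wrist','w6');P=pts('wrist',s,d);np.savez('pics/w6.npz',p=p,d=d,P=P)
print([(u,*np.round(S(P[190,u])*1000,0)) for u in range(220,262,3)])
E
```

```text
time_s: 10.82
tcp_pos: [0.5308, -0.0781, 0.0531]
ee_rot: [[0.059, -0.953, 0.297], [-0.998, -0.053, 0.027], [-0.01, -0.298, -0.955]]
wrist_force: [0.9, -4.7, -1.3]
gripper_width: 0.009
t 10.82 slope pos [ 0.0029 -0.1166 -0.0243] F(up,left,off) [ 0.0413 -4.718  -1.4575] w 0.009
[  9.8027  15.324  -38.0543   4.091  -19.3953  79.8445]
[(220, np.float64(41.0), np.float64(-99.0), np.float64(7.0)), (223, np.float64(41.0), np.float64(-100.0), np.float64(7.0)), (226, np.float64(41.0), np.float64(-102.0), np.float64(8.0)), (229, np.float64(41.0), np.float64(-103.0), np.float64(8.0)), (232, np.float64(40.0), np.float64(-105.0), np.float64(6.0)), (235, np.float64(41.0), np.float64(-106.0), np.float64(7.0)), (238, np.float64(41.0), np.float64(-108.0), np.float64(7.0)), (241, np.float64(38.0), np.float64(-109.0), np.float64(1.0)), (244, np.float64(27.0), np.float64(-109.0), np.float64(-25.0)), (247, np.float64(9.0), np.float64(-109.0), np.float64(-67.0)), (250, np.float64(3.0), np.float64(-111.0), np.float64(-83.0)), (253, np.float64(3.0), np.float64(-113.0), np.float64(-82.0)), (256, np.float64(3.0), np.float64(-116.0), np.float64(-81.0)), (259, np.float64(2.0), np.float64(-118.0), np.float64(-83.0))]
```

View pics/w6.png

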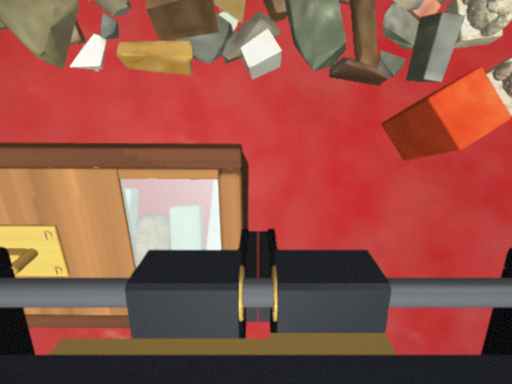

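```bash
cat >> h.py <<'E'
TIP=.030
def tip(s=None):
    s=s or r.sense();return S(s['tcp_pos']-TIP*s['ee_rot'][:,2])
def dt(u,l,o,tilt):
    R=toolR(tilt);sh,rv=delta(W(u,l,o)+TIP*R[:,2],R);print((u,l,o),'shift',np.round(sh,4),'turn',np.round(rv,2))
E
python3 - <<'E'
from h import *
print(tip())
for a in [(0,-.120,.01),(0,-.120,.10),(0,0.0,.125),(0,.11,.125),(0,.11,.06)]: dt(*a,.25)
E
```

```text
[ 0.0058 -0.1169  0.0055]
(0, -0.12, 0.01) shift [ 0.0034  0.0078 -0.0039] turn [-0.6   0.12  0.01]
(0, -0.12, 0.1) shift [ 0.0025  0.0165 -0.0935] turn [-0.6   0.12  0.01]
(0, 0.0, 0.125) shift [-0.1178  0.019  -0.1171] turn [-0.6   0.12  0.01]
(0, 0.11, 0.125) shift [-0.2278  0.019  -0.1159] turn [-0.6   0.12  0.01]
(0, 0.11, 0.06) shift [-0.2271  0.0126 -0.0513] turn [-0.6   0.12  0.01]
```

```bash
python3 -m jog '[[[0.004,0.004,-0.01],[-0.2,0,0]],[[0.004,0.01,-0.045],[-0.4,0.1,0]],[[0.0,0.016,-0.085],[-0.6,0.1,0]],[[-0.03,0.019,-0.112],[-0.6,0.1,0]],[[-0.07,0.019,-0.117],[-0.6,0.1,0]],[[-0.11,0.019,-0.117],[-0.6,0.1,0]],[[-0.15,0.019,-0.117],[-0.6,0.1,0]],[[-0.19,0.019,-0.116],[-0.6,0.1,0]],[[-0.228,0.019,-0.114],[-0.6,0.1,0]],[[-0.228,0.018,-0.1],[-0.6,0.1,0]]]' 0
python3 - <<'E'
from h import *
s=st();print(s['joints'],tip(s));dt(0,.11,.06,.25);dt(0,.086,.062,.25);dt(0,.064,.068,.25)
s,p,d=cap('wrist','w7');P=pts('wrist',s,d);np.savez('pics/w7.npz',p=p,d=d,P=P)
E
```

```text
time_s: 11.7
tcp_pos: [0.4731, 0.1543, 0.149]
ee_rot: [[0.068, -0.964, 0.256], [-0.998, -0.064, 0.025], [-0.008, -0.257, -0.966]]
wrist_force: [1.3, 0.4, 0.4]
gripper_width: 0.005
t 11.7 slope pos [-0.0009  0.1187  0.0815] F(up,left,off) [ 1.3356  0.3768 -0.1304] w 0.005
[ 42.5702   4.2586 -37.4867  14.8255 -37.2019  40.291 ] [0.0033 0.1184 0.1112]
(0, 0.11, 0.06) shift [ 0.0092 -0.0035  0.0511] turn [-0.11  0.12  0.11]
(0, 0.086, 0.062) shift [ 0.0332 -0.003   0.0488] turn [-0.11  0.12  0.11]
(0, 0.064, 0.068) shift [ 0.0551 -0.0019  0.0427] turn [-0.11  0.12  0.11]
```

View pics/w7.png

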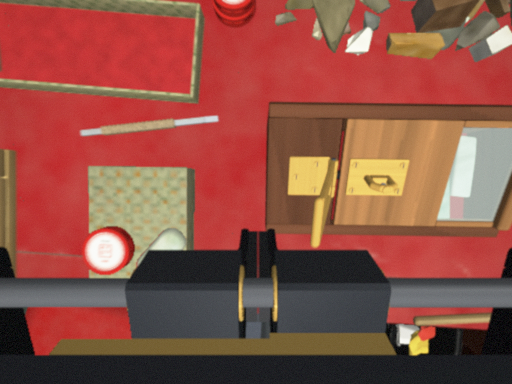

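Run:
```python
from h import *
P=np.load('pics/w7.npz')['P']
for v in (160,200,230,243): print(v,[(u,*np.round(S(P[v,u])*1000).astype(int)) for u in range(306,345,3)])
print([(u,*np.round(S(P[140,u])*1000).astype(int)) for u in range(330,360,2)])
print([(u,*np.round(S(P[140,u])*1000).astype(int)) for u in range(262,280,2)])
```

```text
160 [(306, np.int64(15), np.int64(78), np.int64(2)), (309, np.int64(16), np.int64(76), np.int64(4)), (312, np.int64(15), np.int64(73), np.int64(3)), (315, np.int64(16), np.int64(70), np.int64(3)), (318, np.int64(15), np.int64(68), np.int64(2)), (321, np.int64(16), np.int64(65), np.int64(4)), (324, np.int64(15), np.int64(63), np.int64(2)), (327, np.int64(15), np.int64(60), np.int64(2)), (330, np.int64(17), np.int64(59), np.int64(6)), (333, np.int64(17), np.int64(56), np.int64(7)), (336, np.int64(17), np.int64(53), np.int64(6)), (339, np.int64(-9), np.int64(33), np.int64(-66)), (342, np.int64(14), np.int64(47), np.int64(0))]
200 [(306, np.int64(-24), np.int64(75), np.int64(0)), (309, np.int64(-24), np.int64(72), np.int64(0)), (312, np.int64(-24), np.int64(69), np.int64(0)), (315, np.int64(17), np.int64(82), np.int64(80)), (318, np.int64(18), np.int64(81), np.int64(82)), (321, np.int64(18), np.int64(78), np.int64(81)), (324, np.int64(17), np.int64(76), np.int64(79)), (327, np.int64(-6), np.int64(64), np.int64(35)), (330, np.int64(-17), np.int64(56), np.int64(13)), (333, np.int64(-48), n
[... 1962 characters left out ...]
.int64(0)), (350, np.int64(32), np.int64(42), np.int64(-1)), (352, np.int64(32), np.int64(41), np.int64(1)), (354, np.int64(32), np.int64(39), np.int64(-1)), (356, np.int64(32), np.int64(38), np.int64(0)), (358, np.int64(32), np.int64(36), np.int64(1))]
[(262, np.int64(6), np.int64(115), np.int64(-83)), (264, np.int64(6), np.int64(113), np.int64(-83)), (266, np.int64(15), np.int64(111), np.int64(-56)), (268, np.int64(31), np.int64(110), np.int64(0)), (270, np.int64(31), np.int64(109), np.int64(-1)), (272, np.int64(31), np.int64(107), np.int64(0)), (274, np.int64(31), np.int64(105), np.int64(0)), (276, np.int64(31), np.int64(104), np.int64(0)), (278, np.int64(32), np.int64(102), np.int64(1))]
```

```bash
python3 -m jog '[[[0.0,-0.002,0.02],[0,0.1,0.1]],[[0.0,-0.003,0.042],[0,0.1,0.1]],[[0.003,-0.003,0.046],[0,0.1,0.1]],[[0.01,-0.003,0.046],[0,0.1,0.1]],[[0.016,-0.003,0.046],[0,0.1,0.1]],[[0.022,-0.003,0.046],[0,0.1,0.1]],[[0.028,-0.003,0.045],[0,0.1,0.1]],[[0.034,-0.002,0.044],[0,0.1,0.1]],[[0.040,-0.002,0.043],[0,0.1,0.1]],[[0.046,-0.002,0.041],[0,0.1,0.1]]]' 0
python3 - <<'E'
from h import *
s=st();print(s['joints'],tip(s));
s,p,d=cap('wrist','w8');P=pts('wrist',s,d);np.savez('pics/w8.npz',p=p,d=d,P=P)
E
```

```text
time_s: 12.58
tcp_pos: [0.4858, 0.1004, 0.107]
ee_rot: [[0.046, -0.968, 0.248], [-0.999, -0.046, 0.008], [0.004, -0.249, -0.969]]
wrist_force: [0.9, -0.6, -0.2]
gripper_width: 0.006
t 12.58 slope pos [-0.0083  0.0642  0.039 ] F(up,left,off) [ 0.7617 -0.6297 -0.54  ] w 0.006
[ 35.4419   7.483  -41.2931  15.9245 -30.1241  44.2158] [-0.0038  0.0644  0.0687]
```

View pics/w8.png

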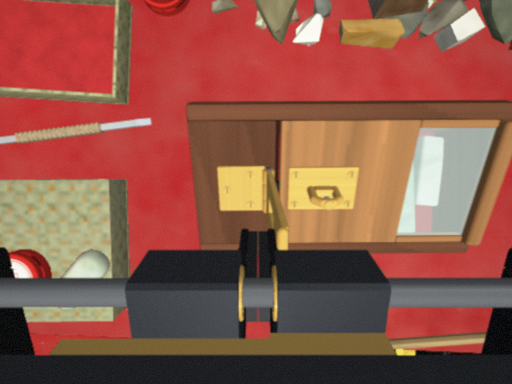

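```bash
python3 -m jog '[[[0.008,-0.001,-0.001],[0,0,0]],[[0.016,-0.002,-0.002],[0,0,0]],[[0.024,-0.004,-0.002],[0,0,0]],[[0.031,-0.004,0.001],[0,0,0]],[[0.038,-0.004,0.004],[0,0,0]],[[0.0436,-0.004,0.0065],[0,0,0]],[[0.05,-0.005,0.011],[0,0,0]],[[0.056,-0.006,0.0155],[0,0,0]],[[0.061,-0.006,0.02],[0,0,0]],[[0.065,-0.007,0.024],[0,0,0]]]' 0
python3 - <<'E'
from h import *
s=st();print(s['joints'],tip(s));
s,p,d=cap('wrist','w9');P=pts('wrist',s,d);np.savez('pics/w9.npz',p=p,d=d,P=P)
dt(0,-.014,.030,.25);dt(0,-.014,.014,.25)
E
```

```text
time_s: 13.47
tcp_pos: [0.5015, 0.036, 0.0845]
ee_rot: [[0.046, -0.968, 0.247], [-0.999, -0.046, 0.007], [0.004, -0.247, -0.969]]
wrist_force: [-2.4, 4.5, 0.2]
gripper_width: 0.003
t 13.47 slope pos [-0.006  -0.001   0.0136] F(up,left,off) [-1.899   4.6205  1.0548] w 0.003
[ 26.3075  10.0193 -41.5291  13.5897 -26.0193  54.7897] [-0.0015 -0.0008  0.0432]
(0, -0.014, 0.03) shift [ 0.0128 -0.0036  0.0124] turn [ 0.01 -0.08 -0.1 ]
(0, -0.014, 0.014) shift [ 0.0127 -0.006   0.0283] turn [ 0.01 -0.08 -0.1 ]
```

View pics/w9.png

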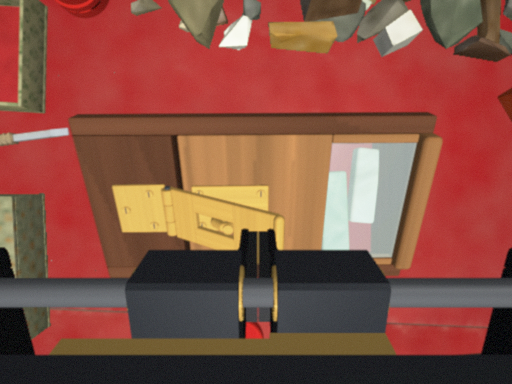

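```bash
python3 -m jog '[[[0.004,-0.001,0.002],[0,0,0]],[[0.008,-0.002,0.006],[0,0,-0.1]],[[0.011,-0.003,0.010],[0,0,-0.1]],[[0.0125,-0.0035,0.013],[0,0,-0.1]],[[0.0125,-0.004,0.015],[0,0,-0.1]],[[0.0125,-0.004,0.017],[0,0,-0.1]],[[0.0125,-0.0045,0.019],[0,0,-0.1]],[[0.0125,-0.005,0.021],[0,0,-0.1]],[[0.0125,-0.005,0.0225],[0,0,-0.1]],[[0.0125,-0.005,0.024],[0,0,-0.1]]]' 0
python3 - <<'E'
from h import *
s=st();print(s['joints'],tip(s));
s,p,d=cap('wrist','w10');P=pts('wrist',s,d);np.savez('pics/w10.npz',p=p,d=d,P=P)
E
```

```text
time_s: 14.35
tcp_pos: [0.5131, 0.0244, 0.0633]
ee_rot: [[0.055, -0.967, 0.248], [-0.998, -0.055, 0.007], [0.006, -0.248, -0.969]]
wrist_force: [-0.1, -0.4, 1.3]
gripper_width: 0.004
t 14.35 slope pos [-0.0041 -0.0132 -0.0102] F(up,left,off) [ 0.44   -0.4146  1.2672] w 0.004
[ 24.0112  12.9642 -41.9593  14.339  -22.3653  56.5049] [ 0.0004 -0.013   0.0195]
```

View pics/w10.png

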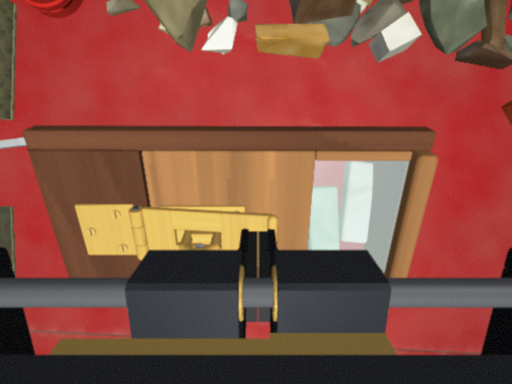

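```bash
python3 -m jog '[[[0,0,0.0015],[0,0,0]],[[0,0,0.003],[0,0,0]],[[0,-0.001,0.0045],[0,0,0]],[[0,-0.001,0.0055],[0,0,0]],[[0,-0.001,0.0065],[0,0,0]],[[0,-0.001,0.0075],[0,0,0]],[[0,-0.001,0.008],[0,0,0]],[[0,-0.001,0.0085],[0,0,0]],[[0,-0.001,0.009],[0,0,0]],[[0,-0.001,0.0095],[0,0,0]]]' 0
python3 - <<'E'
from h import *
s=st();print(tip(s))
E
```

```text
time_s: 15.23
tcp_pos: [0.5165, 0.0248, 0.0546]
ee_rot: [[0.055, -0.967, 0.248], [-0.998, -0.055, 0.008], [0.006, -0.249, -0.969]]
wrist_force: [-1.0, -1.7, 4.8]
gripper_width: 0.006
t 15.23 slope pos [-0.0043 -0.013  -0.0195] F(up,left,off) [ 0.8603 -1.6384  4.8645] w 0.006
[ 0.0001 -0.0128  0.0101]
```

Force rising (about 4.9 N), on the shoulder. Continue gently.

```bash
python3 -m jog '[[[0,0,0.0005],[0,0,0]],[[0,0,0.001],[0,0,0]],[[0,0,0.0015],[0,0,0]],[[0,0,0.002],[0,0,0]],[[0,0,0.0023],[0,0,0]],[[0,0,0.0026],[0,0,0]],[[0,0,0.0028],[0,0,0]],[[0,0,0.003],[0,0,0]],[[0,0,0.003],[0,0,0]],[[0,0,0.003],[0,0,0]]]' 0
python3 - <<'E'
from h import *
s=st();print(tip(s))
s,p,d=cap('wrist','w11');P=pts('wrist',s,d);np.savez('pics/w11.npz',p=p,d=d,P=P)
E
```

```text
time_s: 16.07
tcp_pos: [0.5173, 0.0246, 0.0531]
ee_rot: [[0.055, -0.967, 0.25], [-0.998, -0.055, 0.007], [0.007, -0.25, -0.968]]
wrist_force: [-7.6, -0.8, 14.3]
gripper_width: 0.004
t 16.07 slope pos [-0.0042 -0.0133 -0.0213] F(up,left,off) [-1.4593 -0.4138 16.1564] w 0.004
[ 0.0002 -0.0131  0.0084]
```

View pics/w11.png

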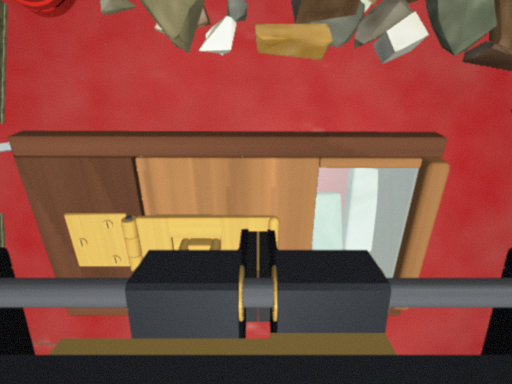

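```bash
python3 -m jog '[[[0,0,-0.006],[0,0,0]],[[0,0,-0.03],[0,0,0]],[[0,0.01,-0.06],[0,0,0]],[[0.0,0.03,-0.085],[0,0,0]],[[0.02,0.055,-0.1],[0,0,0]],[[0.04,0.075,-0.11],[0,0,0]],[[0.05,0.09,-0.115],[0,0,0]],[[0.05,0.1,-0.12],[0,0,0]],[[0.05,0.1,-0.12],[0,0,0]],[[0.05,0.1,-0.12],[0,0,0]]]' 0
python3 - <<'E'
from h import *
s=st();print(tip(s))
s,p,d=cap('wrist','w12');P=pts('wrist',s,d);np.savez('pics/w12.npz',p=p,d=d,P=P)
E
```

```text
time_s: 16.95
tcp_pos: [0.3935, -0.0314, 0.1436]
ee_rot: [[0.055, -0.967, 0.249], [-0.998, -0.055, 0.008], [0.006, -0.249, -0.968]]
wrist_force: [0.1, 0.7, 0.2]
gripper_width: 0.006
t 16.95 slope pos [-0.0858 -0.0623  0.1115] F(up,left,off) [0.2056 0.6687 0.1743] w 0.006
[-0.0813 -0.0621  0.1411]
```

View pics/w12.png

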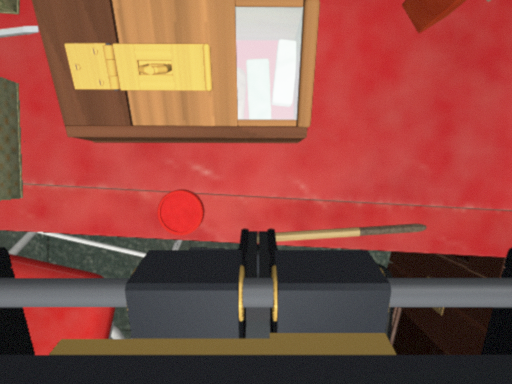

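Run:
```python
from h import *
z=np.load('pics/w12.npz');P=z['P'];p=z['p']
cv2.imwrite('pics/w12z.png',cv2.resize(p[0:150,30:330],(800,400),interpolation=cv2.INTER_CUBIC))
for v in (52,82): print(v,[(u,*np.round(S(P[v,u])*1000).astype(int).tolist()) for u in range(100,222,5)])
print(66,[(u,*np.round(S(P[66,u])*1000).astype(int).tolist()) for u in range(124,190,3)])
print([(u,*np.round(S(P[110,u])*1000,1).tolist()) for u in list(range(116,140,2))+list(range(290,325,2))])
A=P[46:88,190:206].reshape(-1,3);print('hasp end face off',np.median([S(a)[2] for a in A]))
A=P[46:56,125:200].reshape(-1,3);print('hasp face off',np.median([S(a)[2] for a in A]))
A=P[95:120,150:210].reshape(-1,3);print('lid face off',np.median([S(a)[2] for a in A]))
```

```text
52 [(100, 11, 65, 1), (105, 12, 57, 10), (110, 11, 54, 9), (115, 11, 51, 6), (120, 11, 47, 5), (125, 11, 42, 7), (130, 11, 38, 8), (135, 11, 34, 7), (140, 11, 31, 6), (145, 11, 26, 8), (150, 11, 22, 7), (155, 11, 18, 7), (160, 11, 14, 8), (165, 11, 10, 7), (170, 11, 6, 7), (175, 11, 2, 7), (180, 12, -2, 8), (185, 12, -6, 8), (190, 12, -10, 8), (195, 11, -14, 6), (200, 12, -18, 7), (205, 12, -22, 8), (210, 11, -26, 6), (215, 11, -29, -1), (220, 11, -33, -1)]
82 [(100, -12, 69, 4), (105, -12, 65, 2), (110, -11, 58, 9), (115, -11, 54, 8), (120, -11, 50, 7), (125, -12, 46, 7), (130, -11, 42, 8), (135, -11, 38, 7), (140, -11, 34, 8), (145, -12, 30, 6), (150, -12, 26, 7), (155, -11, 21, 7), (160, -11, 17, 8), (165, -11, 13, 8), (170, -11, 9, 8), (175, -11, 5, 8), (180, -12, 1, 7), (185, -11, -4, 8), (190, -11, -8, 7), (195, -11, -12, 8), (200, -11, -16, 7), (205, -11, -20, 10), (210, -11, -24, 8), (215, -13, -27, -2), (220, -12, -32, 0)]
66 [(124, 1, 45, 8), (127, 1, 43, 7), (130, 1, 40, 6), (133, 1, 38, 7), (136, 1, 35, 7), (139, 2, 29, 19), (142, 2, 26, 21), (145, 2, 23, 24), (148, 3, 19
[... 448 characters left out ...]
 47.2, -0.4), (134, -36.2, 45.6, -0.8), (136, -36.2, 43.8, -0.8), (138, -36.2, 42.0, -0.7), (290, -36.4, -92.8, -2.2), (292, -36.4, -94.6, -2.3), (294, -36.3, -96.3, -1.6), (296, -36.3, -98.1, -1.6), (298, -35.1, -99.2, 3.7), (300, -34.6, -100.6, 6.2), (302, -34.3, -102.2, 7.7), (304, -34.4, -103.9, 7.4), (306, -34.6, -105.8, 6.2), (308, -34.2, -107.3, 8.0), (310, -34.8, -109.4, 5.4), (312, -48.6, -122.5, -59.6), (314, -48.6, -124.6, -59.7), (316, -48.9, -127.0, -60.9), (318, -48.7, -129.0, -59.9), (320, -48.6, -131.0, -59.6), (322, -48.8, -133.4, -60.5), (324, -48.7, -135.4, -60.1)]
hasp end face off 0.007107955344584341
hasp face off 0.006912549512752067
lid face off -4.553772217441663e-05
```

View pics/w12z.png

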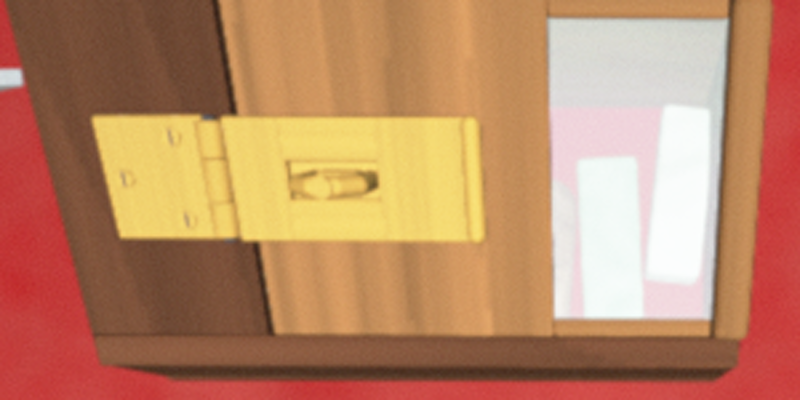

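Run:
```python
from h import *
print(delta([.357,-.372,.17],toolR(.1,np.radians(26))))
```

```text
(array([ 0.3384,  0.048 , -0.0376]), array([-1.7002, -0.8669, -4.4845]))
```

```bash
python3 -m jog '[[[0.03,0.0,-0.015],[0,0,0]],[[0.068,0.005,-0.025],[-0.2,-0.1,-0.5]],[[0.106,0.01,-0.03],[-0.4,-0.2,-1.0]],[[0.144,0.015,-0.034],[-0.6,-0.3,-1.6]],[[0.182,0.02,-0.036],[-0.8,-0.4,-2.2]],[[0.22,0.027,-0.037],[-1,-0.5,-2.8]],[[0.258,0.034,-0.037],[-1.2,-0.6,-3.4]],[[0.296,0.04,-0.037],[-1.4,-0.7,-3.9]],[[0.338,0.048,-0.037],[-1.7,-0.87,-4.5]],[[0.338,0.048,-0.037],[-1.7,-0.87,-4.5]]]' 0.045
python3 - <<'E'
from h import *
s=st();print(s['tcp_pos'],s['ee_rot'],s['joints'])
s,p,d=cap('wrist','w13');P=pts('wrist',s,d);np.savez('pics/w13.npz',p=p,d=d,P=P)
for o in r.cut_out('lock_pin','wrist')[:2]:
    m=o['region'];X=P[m];X=X[(X[:,2]>.003)&(X[:,2]<.03)]
    print(o['confidence'],o['uv'],m.sum(),np.median(X,0) if len(X) else 0); np.save('pics/pinmask.npy',m);break
E
```

```text
time_s: 17.83
tcp_pos: [0.3549, -0.3702, 0.1647]
ee_rot: [[0.439, -0.895, 0.081], [-0.898, -0.436, 0.056], [-0.015, -0.097, -0.995]]
wrist_force: [1.4, 5.2, -10.6]
gripper_width: 0.51
t 17.83 slope pos [-0.1304 -0.3984  0.1533] F(up,left,off) [ -2.5878   5.0899 -10.4256] w 0.51
[ 0.3549 -0.3702  0.1647] [[ 0.4391 -0.8948  0.0807]
 [-0.8983 -0.4357  0.0565]
 [-0.0154 -0.0973 -0.9951]] [-31.6931  12.203  -15.9501  -6.0095 -59.7411 150.635 ]
0.75 [260.2, 100.3] 855 [ 0.4338 -0.335   0.0145]
```

View pics/w13.png

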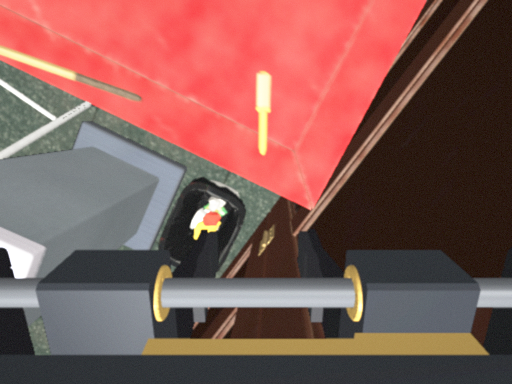

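Run:
```python
from h import *
z=np.load('pics/w13.npz');P=z['P'];m=np.load('pics/pinmask.npy')
X=P[m];X=X[(X[:,2]>.004)&(X[:,2]<.03)]
c=X[:,:2].mean(0);V=np.linalg.svd(X[:,:2]-c)[2][0];V*=np.sign(V[0]);print(len(X),c,V,'yaw',np.degrees(np.arctan2(V[1],V[0])))
n=np.array([-V[1],V[0]]);a=(X[:,:2]-c)@V;b=(X[:,:2]-c)@n
for lo in np.arange(-.06,.05,.006):
    k=(a>=lo)&(a<lo+.006)
    if k.sum()>3: print(round(lo,3),k.sum(),'w',np.ptp(b[k])*1000,'mid',(b[k].max()+b[k].min())/2*1000,np.median(b[k])*1000,'z',np.median(X[k,2])*1000)
print('ext',a.min(),a.max())
T=np.load('pics/top0.npz')['P'].reshape(-1,3);k=(T[:,2]>.03)&(T[:,1]<-.3)&(T[:,0]>.2)&(T[:,0]<.7);print(T[k][:,:].min(0) if k.any() else None, T[k].max(0))
k2=k&(T[:,1]>-.5);print(k2.sum(),T[k2][:10])
```

```text
811 [ 0.4298 -0.3363] [0.9028 0.43  ] yaw 25.46695026215273
-0.054 8 w 3.325942356424495 mid 0.26839104324169005 0.26445475073458985 z 5.530621524279855
-0.048 36 w 6.607571112279687 mid -0.21982718626385017 -0.2227715060347643 z 7.0998550528325595
-0.042 35 w 6.6110720443701725 mid -0.1685550381074069 -0.16877482981788305 z 8.136271522643067
-0.036 42 w 6.601597800518541 mid -0.08496054211797857 -0.09610585830834316 z 8.620495251316168
-0.03 35 w 6.53420958573287 mid -0.02693797966779772 -0.02030026089819154 z 9.001507924176922
-0.024 41 w 6.546734082396748 mid 0.0559958331353362 0.03890104736417584 z 9.31867989546803
-0.018 42 w 6.500525125159184 mid 0.12504588379047252 0.1190956838346602 z 9.581590400924684
-0.012 42 w 6.480718789062624 mid 0.20575874785835674 0.19979926317675134 z 9.993478804843193
-0.006 70 w 12.599853877735733 mid 0.26961501645261915 0.2537220425950661 z 14.168916217124544
-0.0 81 w 13.660157426371544 mid -0.19120326573603477 0.2861146255070316 z 14.664963211728221
0.006 84 w 13.628200340346858 mid -0.13385692730193394 -0.11763321280363086 z 15.166698370899818
0.012 82 w 13.580155196210711 mid -0.03459739142371802 -0.04604027070825598 z 15.382006335248915
0.018 83 w 13.463109265101112 mid 0.034462282132614444 -0.46001132104041126 z 15.773232928283088
0.024 84 w 13.419699656423996 mid 0.11783543277393013 0.09792443163335861 z 16.211917171085
0.03 46 w 13.290407467407533 mid 0.13453732199599552 -0.3290599319091999 z 15.758285005135459
ext -0.05008623083472201 0.03408616352214908
[ 0.2    -0.5668  0.03  ] [ 0.7    -0.3047  0.5952]
15962 [[ 0.6219 -0.4996  0.5169]
 [ 0.6182 -0.4992  0.5172]
 [ 0.6183 -0.4997  0.5104]
 [ 0.6172 -0.4991  0.5143]
 [ 0.6167 -0.4997  0.5162]
 [ 0.6153 -0.4988  0.5145]
 [ 0.6144 -0.4985  0.5178]
 [ 0.6163 -0.4994  0.5045]
 [ 0.6155 -0.4995  0.5074]
 [ 0.6148 -0.4996  0.51  ]]
```

Run:
```python
from h import *
T=np.load('pics/top0.npz')['P'].reshape(-1,3)
for x in np.arange(.2,.65,.05):
    k=(T[:,2]>.05)&(T[:,2]<.35)&(T[:,1]<-.25)&(abs(T[:,0]-x)<.025);print(round(x,2),k.sum(),T[k][T[k][:,1].argmax()] if k.any() else'')
s=st();print(s['tcp_pos'],s['joint_velocities'])
s,p,d=cap('wrist','w14');P=pts('wrist',s,d);np.savez('pics/w14.npz',p=p,d=d,P=P)
o=r.cut_out('lock_pin','wrist')[0];m=o['region']
X=P[m];X=X[(X[:,2]>.004)&(X[:,2]<.03)]
c=X[:,:2].mean(0);V=np.linalg.svd(X[:,:2]-c)[2][0];V*=np.sign(V[0]);print(len(X),c,V,'yaw',np.degrees(np.arctan2(V[1],V[0])))
n=np.array([-V[1],V[0]]);a=(X[:,:2]-c)@V;b=(X[:,:2]-c)@n
for lo in np.arange(-.06,.05,.006):
    k=(a>=lo)&(a<lo+.006)
    if k.sum()>3: print(round(lo,3),k.sum(),'w',round(np.ptp(b[k])*1000,1),'mid',round((b[k].max()+b[k].min())/2*1000,2),'z',round(np.median(X[k,2])*1000,1))
hd=X[X[:,2]>.0125];a=(hd[:,:2]-c)@V;b=(hd[:,:2]-c)@n;print('handle',a.min(),a.max(),'centre',c+V*(a.min()+a.max())/2+n*(b.min()+b.max())/2)
tb=P[40:60,300:360].reshape(-1,3);print('table z',tb[:,2].mean(),P[45,200,2],P[130,235,2])
```

```text
0.2 856 [ 0.1876 -0.4303  0.3447]
0.25 883 [ 0.2265 -0.4385  0.3163]
0.3 749 [ 0.2756 -0.4471  0.3124]
0.35 747 [ 0.3262 -0.4555  0.3192]
0.4 737 [ 0.3763 -0.4629  0.3185]
0.45 724 [ 0.4273 -0.4724  0.3084]
0.5 718 [ 0.4779 -0.4794  0.3182]
0.55 719 [ 0.5295 -0.4873  0.3167]
0.6 769 [ 0.6248 -0.3405  0.0657]
t 17.93 slope pos [-0.1309 -0.4001  0.1528] F(up,left,off) [-2.6085 -1.9043 -9.8335] w 0.512
[ 0.3548 -0.3719  0.1641] [ 2.2442 -2.1546 -2.8897  1.3646  2.0746 -2.8323]
724 [ 0.4295 -0.3364] [0.901  0.4337] yaw 25.705015445914203
-0.048 22 w 5.5 mid 0.46 z 7.4
-0.042 41 w 6.6 mid -0.08 z 8.0
-0.036 42 w 6.5 mid -0.06 z 8.3
-0.03 35 w 6.5 mid -0.05 z 8.9
-0.024 42 w 6.5 mid -0.04 z 9.3
-0.018 42 w 6.4 mid -0.03 z 9.8
-0.012 41 w 6.4 mid -0.01 z 10.3
-0.006 61 w 10.5 mid -0.02 z 13.8
-0.0 63 w 10.4 mid -0.03 z 14.8
0.006 66 w 10.4 mid -0.01 z 15.0
0.012 74 w 12.4 mid 0.02 z 15.4
0.018 78 w 12.3 mid 0.01 z 15.9
0.024 79 w 12.3 mid 0.03 z 16.2
0.03 38 w 11.2 mid -0.48 z 16.3
handle -0.008188918511722052 0.033634481889507344 centre [ 0.441  -0.3308]
table z 0.0019418567972964095 0.0015504341060733617 -0.0008135051923376935
```

```bash
sed -i 's/^TIP=.030/TIP=.0286/' h.py
python3 - <<'E'
from h import *
R=toolR(-.1,np.radians(25.8));s=r.sense();print(s['joint_velocities'])
for z in (.06,.02,.004):
    print(z,delta(np.array([.4462,-.3284,z])+TIP*R[:,2],R,s))
E
```

```text
[ 1.2513 -1.7177 -1.5361  0.1199  0.0458 -0.1038]
0.06 (array([ 0.0039, -0.085 ,  0.1415]), array([-2.2364,  0.1251,  0.0193]))
0.02 (array([ 0.0043, -0.0812,  0.1814]), array([-2.2364,  0.1251,  0.0193]))
0.004 (array([ 0.0045, -0.0797,  0.1973]), array([-2.2364,  0.1251,  0.0193]))
```

```bash
python3 -m jog '[[[0.001,-0.02,0.01],[-0.4,0,0]],[[0.002,-0.045,0.03],[-0.8,0,0]],[[0.003,-0.065,0.06],[-1.2,0.1,0]],[[0.004,-0.08,0.09],[-1.6,0.1,0]],[[0.004,-0.083,0.12],[-2,0.1,0]],[[0.004,-0.083,0.15],[-2.2,0.1,0]],[[0.004,-0.083,0.165],[-2.2,0.1,0]],[[0.004,-0.083,0.165],[-2.2,0.1,0]],[[0.004,-0.083,0.165],[-2.2,0.1,0]],[[0.004,-0.083,0.165],[-2.2,0.1,0]]]' 0.045
python3 - <<'E'
from h import *
s=st();print(s['tcp_pos'],s['joints'])
R=toolR(-.1,np.radians(25.8))
print('tip',s['tcp_pos']-TIP*s['ee_rot'][:,2],delta(np.array([.4462,-.3284,.004])+TIP*R[:,2],R,s))
s,p,d=cap('wrist','w15');P=pts('wrist',s,d);np.savez('pics/w15.npz',p=p,d=d,P=P)
E
```

```text
time_s: 18.87
tcp_pos: [0.449, -0.3327, 0.0152]
ee_rot: [[0.44, -0.895, -0.076], [-0.898, -0.438, -0.051], [0.012, 0.09, -0.996]]
wrist_force: [0.5, 0.6, -0.2]
gripper_width: 0.517
t 18.87 slope pos [-0.1002 -0.3662 -0.0218] F(up,left,off) [ 0.3954  0.6147 -0.4287] w 0.517
[ 0.449  -0.3327  0.0152] [-17.4485  27.6466 -22.0976   5.893  -43.6812 129.1614]
tip [ 0.4511 -0.3313  0.0437] (array([-0.0056, -0.0001,  0.0398]), array([-0.1119, -0.1449,  0.0524]))
```

View pics/w15.png

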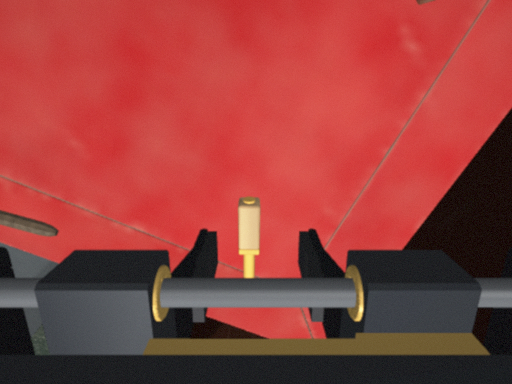

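Run:
```python
from h import *
z=np.load('pics/w15.npz');P=z['P']
X=P[195:278,225:275].reshape(-1,3);X=X[(X[:,2]>.005)&(X[:,2]<.025)]
c=X[:,:2].mean(0);V=np.linalg.svd(X[:,:2]-c)[2][0];V*=np.sign(V[0]);n=np.array([-V[1],V[0]])
hd=X[X[:,2]>.011];a=(hd[:,:2]-c)@V;b=(hd[:,:2]-c)@n
C=c+V*(a.min()+a.max())/2+n*(b.min()+b.max())/2
print(np.degrees(np.arctan2(V[1],V[0])),'handle',np.ptp(a),np.ptp(b),'C',C,'z',np.median(hd[:,2]),'table',np.median(P[150:190,150:350,2]))
s=r.sense();R=toolR(-.1,np.radians(25.8));G=C+V*.003;print(delta(np.r_[G,.004]+TIP*R[:,2],R,s))
```

```text
25.56150590792 handle 0.056905662230459716 0.013983739757057483 C [ 0.4362 -0.3334] z 0.01542971186096935 table 0.00032771576452145235
(array([-0.0056,  0.0078,  0.0408]), array([-0.118 , -0.1471,  0.045 ]))
```

```bash
python3 -m jog '[[[-0.004,-0.001,0.006],[-0.1,-0.1,0]],[[-0.0056,-0.001,0.014],[-0.1,-0.1,0]],[[-0.0056,-0.001,0.022],[-0.1,-0.1,0]],[[-0.0056,-0.001,0.03],[-0.1,-0.1,0]],[[-0.0056,-0.001,0.035],[-0.1,-0.1,0]],[[-0.0056,-0.001,0.038],[-0.1,-0.1,0]],[[-0.0056,-0.001,0.039],[-0.1,-0.1,0]],[[-0.0056,-0.001,0.039],[-0.1,-0.1,0]],[[-0.0056,-0.001,0.039],[-0.1,-0.1,0]],[[-0.0056,-0.001,0.039],[-0.1,-0.1,0]]]' 0.045
python3 - <<'E'
from h import *
s=st();print('tip',s['tcp_pos']-TIP*s['ee_rot'][:,2])
E
python3 -m jog '[[[0,0,0],[0,0,0]],[[0,0,0],[0,0,0]],[[0,0,0],[0,0,0]],[[0,0,0],[0,0,0]],[[0,0,0],[0,0,0]],[[0,0,0],[0,0,0]],[[0,0,0],[0,0,0]],[[0,0,0],[0,0,0]],[[0,0,0],[0,0,0]],[[0,0,0],[0,0,0]]]' 0
python3 - <<'E'
from h import *
s=st();print('tip',s['tcp_pos']-TIP*s['ee_rot'][:,2])
s,p,d=cap('wrist','w16')
E
```

```text
time_s: 19.75
tcp_pos: [0.4426, -0.3287, -0.0253]
ee_rot: [[0.438, -0.894, -0.091], [-0.899, -0.436, -0.045], [0.0, 0.101, -0.995]]
wrist_force: [0.2, 0.3, -0.5]
gripper_width: 0.52
t 19.75 slope pos [-0.1216 -0.3618 -0.0567] F(up,left,off) [ 0.0314  0.2816 -0.521 ] w 0.52
tip [ 0.4452 -0.3274  0.0031]
time_s: 20.58
tcp_pos: [0.4423, -0.3285, -0.0256]
ee_rot: [[0.438, -0.894, -0.091], [-0.899, -0.436, -0.044], [-0.0, 0.101, -0.995]]
wrist_force: [-0.6, -0.2, -0.2]
gripper_width: 0.159
t 20.58 slope pos [-0.122  -0.3616 -0.0568] F(up,left,off) [-0.6219 -0.2167  0.057 ] w 0.159
tip [ 0.4449 -0.3273  0.0029]
```

View pics/w16.png

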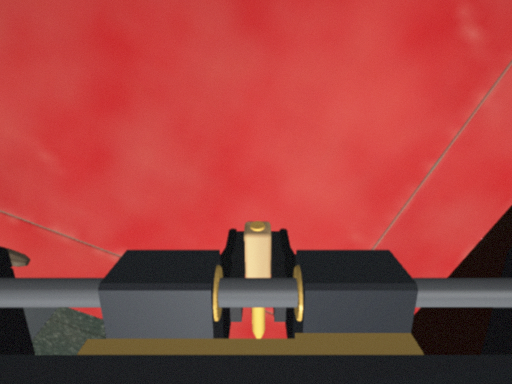

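Run:
```python
from h import *
s,p,d=cap('wrist','w17');P=pts('wrist',s,d);np.savez('pics/w17.npz',p=p,d=d,P=P)
t=s['tcp_pos']-TIP*s['ee_rot'][:,2];V=np.array([np.cos(np.radians(25.8)),np.sin(np.radians(25.8)),0])
for v in range(214,276,3): 
    q=P[v,258]-t;print(v,round(q@V*1000,1),round(P[v,258,2]*1000,1),end='; ')
for v in range(308,345,3): 
    q=P[v,258]-t;print(v,round(q@V*1000,1),round(P[v,258,2]*1000,1),end='; ')
```

```text
214 18.7 1.3; 217 16.4 0.4; 220 14.8 0.9; 223 17.5 9.1; 226 17.3 11.9; 229 16.7 13.9; 232 15.4 14.7; 235 14.6 16.3; 238 13.7 17.6; 241 11.3 16.7; 244 8.9 15.7; 247 8.4 17.6; 250 5.7 16.3; 253 4.1 16.7; 256 1.4 15.4; 259 0.1 16.3; 262 -2.4 15.4; 265 -4.1 15.7; 268 -6.2 15.5; 271 -8.2 15.4; 274 -10.6 14.9; 308 -38.7 10.2; 311 -40.9 10.3; 314 -44.2 9.3; 317 -46.3 9.5; 320 -48.9 9.3; 323 -51.3 9.3; 326 -53.2 9.8; 329 -56.8 8.7; 332 -59.0 8.9; 335 -62.5 8.1; 338 -66.3 6.8; 341 33.7 98.1; 344 33.4 98.7;
```

Run:
```python
from h import *
z=np.load('pics/w17.npz');p=z['p'];d=z['d']
c=r.calibration('wrist');T=np.array(c['tool_from_camera'])
hsv=cv2.cvtColor(p,cv2.COLOR_BGR2HSV)
for v in (240,250,260,268,312,320,328,334):
    row=hsv[v,225:295];k=np.where((row[:,0]>8)&(row[:,0]<35)&(row[:,2]>110))[0]+225
    u=k.mean();dd=np.median(d[v,k]);q=T[:3,:3]@np.array([(u-c['cx'])/c['fx']*dd,(v-c['cy'])/c['fy']*dd,dd])+T[:3,3];print(v,k.min(),k.max(),np.round(q*1000,1))
dt(-.09,.018,.075,.3);dt(-.09,-.20,.10,.15)
s=r.sense();print(s['ee_rot'])
```

```text
240 244 270 [  0.6 -10.4 -43.5]
250 244 270 [  0.6  -4.1 -42.3]
260 245 270 [  0.9   2.2 -41.4]
268 245 270 [  0.9   7.5 -40.5]
312 252 265 [  1.5  43.3 -30.4]
320 252 264 [  1.2  49.8 -29.5]
328 252 264 [  1.2  56.3 -28.7]
334 254 263 [  1.5  62.  -27.4]
(-0.09, 0.018, 0.075) shift [-0.3552 -0.1232 -0.1197] turn [4.54 0.46 4.57]
(-0.09, -0.2, 0.1) shift [-0.1596 -0.0242 -0.1318] turn [2.85 0.11 4.57]
[[ 0.4383 -0.8942 -0.0912]
 [-0.8988 -0.436  -0.0444]
 [-0.0001  0.1015 -0.9948]]
```

```bash
python3 -m jog '[[[0,0,-0.01],[0,0,0]],[[0,0,-0.04],[0,0,0]],[[0,0,-0.075],[0.2,0,0.2]],[[-0.015,-0.005,-0.105],[0.6,0,0.8]],[[-0.045,-0.01,-0.125],[1,0,1.4]],[[-0.08,-0.015,-0.132],[1.5,0,2.1]],[[-0.115,-0.02,-0.134],[2,0.1,2.8]],[[-0.15,-0.025,-0.134],[2.5,0.1,3.5]],[[-0.18,-0.034,-0.132],[3,0.1,4.1]],[[-0.21,-0.046,-0.13],[3.3,0.2,4.57]]]' 0
python3 - <<'E'
from h import *
s=st();print(tip(s),s['joints']);dt(-.09,.018,.08,.3)
E
```

```text
time_s: 21.52
tcp_pos: [0.4022, -0.113, 0.1001]
ee_rot: [[0.051, -0.98, 0.192], [-0.999, -0.05, 0.012], [-0.002, -0.193, -0.981]]
wrist_force: [0.6, 0.4, -1.3]
gripper_width: 0.156
t 21.52 slope pos [-0.0989 -0.1443  0.0698] F(up,left,off) [ 0.0663  0.3976 -1.4176] w 0.156
[-0.0931 -0.1443  0.0978] [  7.4324   1.8903 -43.0992   1.3298 -33.9268  84.4548]
(-0.09, 0.018, 0.08) shift [-0.1623 -0.0088  0.0168] turn [ 1.21  0.01 -0.06]
```

```bash
python3 -m jog '[[[-0.02,0,0],[0.1,0,0]],[[-0.05,-0.002,0.003],[0.3,0,0]],[[-0.08,-0.004,0.007],[0.6,0,0]],[[-0.11,-0.006,0.011],[0.9,0,0]],[[-0.14,-0.008,0.015],[1.2,0,0]],[[-0.16,-0.009,0.016],[1.2,0,0]],[[-0.16,-0.009,0.016],[1.2,0,0]],[[-0.16,-0.009,0.016],[1.2,0,0]],[[-0.16,-0.009,0.016],[1.2,0,0]],[[-0.16,-0.009,0.016],[1.2,0,0]]]' 0
python3 - <<'E'
from h import *
s=st();print(tip(s),s['joint_velocities'])
s,p,d=cap('wrist','w18');P=pts('wrist',s,d);np.savez('pics/w18.npz',p=p,d=d,P=P,R=s['ee_rot'],T=s['tcp_pos'])
E
```

```text
time_s: 22.35
tcp_pos: [0.4063, 0.0459, 0.0855]
ee_rot: [[0.054, -0.955, 0.291], [-0.999, -0.052, 0.016], [-0.001, -0.291, -0.957]]
wrist_force: [-0.6, -0.1, -0.5]
gripper_width: 0.16
t 22.35 slope pos [-0.0926  0.0142  0.0513] F(up,left,off) [-0.7655 -0.0302 -0.2382] w 0.16
[-0.0896  0.0142  0.0797] [-0.6453  0.2036  0.0597  0.2046  0.3474 -0.131 ]
```

View pics/w18.png

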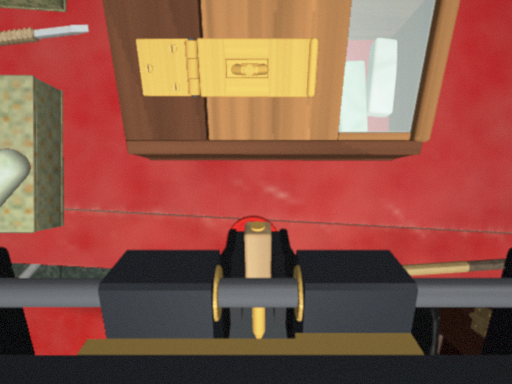

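Run:
```python
from h import *
z=np.load('pics/w18.npz');p=z['p'];P=z['P'];d=z['d']
cv2.imwrite('pics/w18z.png',cv2.resize(p[25:110,120:330],(800,324),interpolation=cv2.INTER_CUBIC))
for v in range(62,76,2): print(v,[(u,*np.round(S(P[v,u])*1000).astype(int).tolist()) for u in range(222,278,3)])
X=P[56:82,222:280].reshape(-1,3);Q=np.array([S(x) for x in X]);k=(Q[:,2]>12)|(Q[:,2]>.012);H=Q[k&(Q[:,2]<.04)];print(len(H),H.min(0),H.max(0),H.mean(0))
k=Q[:,2]>.023;H=Q[k&(Q[:,2]<.04)];print(len(H),H.min(0),H.max(0),H.mean(0))
# slot edges, hasp lateral extents
o=S(P[54,260]);print(o)
print([(v,*np.round(S(P[v,215])*1000,1).tolist()) for v in list(range(34,44))+list(range(92,102))])
```

```text
62 [(222, 4, 36, 6), (225, 4, 34, 7), (228, 3, 33, 3), (231, 3, 31, 3), (234, 3, 29, 3), (237, 3, 27, 4), (240, 3, 25, 2), (243, 3, 23, 3), (246, 3, 21, 4), (249, 3, 19, 3), (252, 3, 17, 2), (255, 3, 15, 1), (258, 3, 13, 2), (261, 3, 11, 3), (264, 3, 9, 3), (267, 3, 7, 5), (270, 4, 5, 8), (273, 4, 3, 7), (276, 4, 1, 7)]
64 [(222, 2, 36, 7), (225, 2, 34, 7), (228, 2, 33, 4), (231, 2, 30, 5), (234, 2, 29, 3), (237, 3, 26, 21), (240, 11, 13, 233), (243, 3, 22, 11), (246, 2, 20, 10), (249, 3, 18, 27), (252, 3, 17, 11), (255, 2, 15, 10), (258, 3, 13, 11), (261, 3, 11, 13), (264, 3, 9, 18), (267, 2, 7, 6), (270, 2, 5, 8), (273, 2, 3, 6), (276, 2, 1, 7)]
66 [(222, 1, 36, 5), (225, 1, 34, 6), (228, 1, 33, 3), (231, 1, 31, 2), (234, 2, 27, 21), (237, 2, 25, 24), (240, 2, 24, 24), (243, 2, 22, 26), (246, 2, 20, 28), (249, 2, 18, 28), (252, 2, 16, 27), (255, 2, 15, 26), (258, 2, 13, 26), (261, 2, 11, 24), (264, 2, 9, 22), (267, 1, 7, 6), (270, 1, 5, 8), (273, 1, 3, 7), (276, 1, 1, 6)]
68 [(222, 0, 36, 7), (225, 0, 34, 6), (228, 0, 33, 5), (231, 1, 29, 20), (234, 1, 27, 23), (237, 1, 25, 24), (2
[... 1225 characters left out ...]
-4, 5, 6), (273, -4, 3, 6), (276, -4, 1, 7)]
364 [-0.003   0.0072  0.0129] [0.0032 0.0295 0.0295] [0.     0.018  0.0249]
271 [-0.003   0.0091  0.023 ] [0.0032 0.0268 0.0295] [0.     0.0181 0.0262]
[0.0084 0.0114 0.0066]
[(34, 20.3, 40.6, 0.0), (35, 19.7, 40.7, -0.7), (36, 19.1, 40.7, -0.6), (37, 18.5, 40.8, -0.9), (38, 17.8, 40.0, 5.8), (39, 17.2, 40.1, 5.3), (40, 16.6, 40.1, 6.3), (41, 16.0, 40.1, 6.3), (42, 15.4, 40.0, 6.9), (43, 14.9, 40.3, 5.1), (92, -15.0, 41.6, 7.9), (93, -15.6, 41.6, 8.3), (94, -16.5, 41.8, 6.8), (95, -17.1, 41.8, 6.8), (96, -17.9, 42.0, 5.9), (97, -19.4, 42.9, -0.8), (98, -20.1, 42.9, -0.7), (99, -20.7, 42.9, -0.3), (100, -21.3, 42.9, -0.1), (101, -22.2, 43.1, -1.3)]
```

View pics/w18z.png

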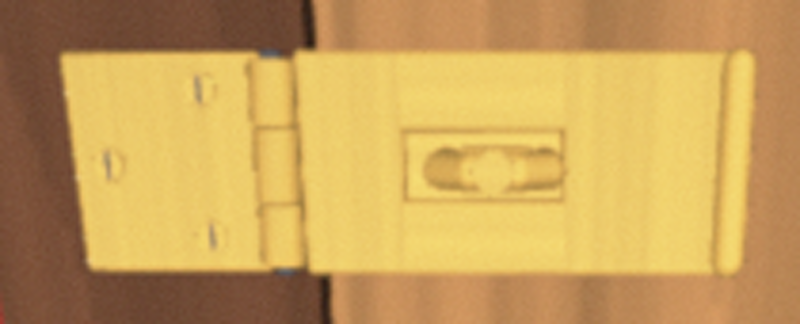

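Run:
```python
from h import *
dt(0,.019,.08,.298);dt(.085,.019,.08,.298);dt(.085,.019,.03,.298);dt(.085,.019,.0123,.298)
```

```text
(0, 0.019, 0.08) shift [-0.0051 -0.0891 -0.0097] turn [ 0.03  0.   -0.02]
(0.085, 0.019, 0.08) shift [-0.0052 -0.1737 -0.0186] turn [ 0.03  0.   -0.02]
(0.085, 0.019, 0.03) shift [-0.0052 -0.1789  0.0311] turn [ 0.03  0.   -0.02]
(0.085, 0.019, 0.0123) shift [-0.0052 -0.1807  0.0487] turn [ 0.03  0.   -0.02]
```

```bash
python3 -m jog '[[[0,-0.02,-0.003],[0,0,0]],[[-0.002,-0.055,-0.008],[0,0,0]],[[-0.004,-0.09,-0.012],[0,0,0]],[[-0.005,-0.125,-0.015],[0,0,0]],[[-0.005,-0.16,-0.018],[0,0,0]],[[-0.005,-0.176,-0.01],[0,0,0]],[[-0.005,-0.178,0.015],[0,0,0]],[[-0.005,-0.179,0.031],[0,0,0]],[[-0.005,-0.179,0.031],[0,0,0]],[[-0.005,-0.179,0.031],[0,0,0]]]' 0
python3 - <<'E'
from h import *
s=st();print(tip(s),s['joints'],s['joint_velocities']);dt(.085,.019,.0123,.298)
s,p,d=cap('wrist','w19');cap('scene','sc19')
p=cv2.imread('pics/sc19.png');cv2.imwrite('pics/sc19z.png',cv2.resize(p[130:280,170:330],(800,750))[:600])
E
```

```text
time_s: 23.23
tcp_pos: [0.5853, 0.0602, 0.1064]
ee_rot: [[0.054, -0.956, 0.288], [-0.999, -0.052, 0.015], [0.001, -0.288, -0.958]]
wrist_force: [-0.4, -1.1, -0.6]
gripper_width: 0.158
t 23.23 slope pos [0.0809 0.0185 0.0007] F(up,left,off) [-0.6206 -1.1004 -0.3511] w 0.158
[0.084  0.0185 0.0291] [ 24.9172  15.1099 -30.7117  12.7524 -29.2009  57.8562] [ 0.6513 -2.373   1.0197  0.5626  0.2558 -0.0903]
(0.085, 0.019, 0.0123) shift [-0.0006 -0.003   0.0166] turn [ 0.07 -0.01 -0.02]
```

View pics/w19.png

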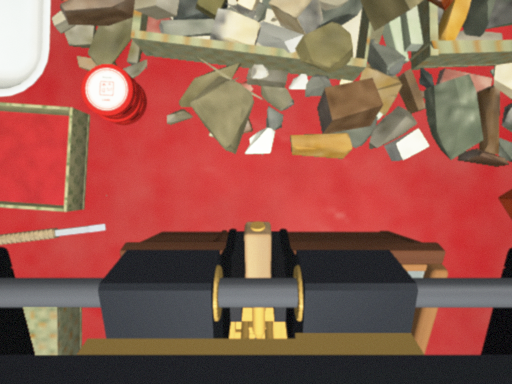

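View pics/sc19z.png

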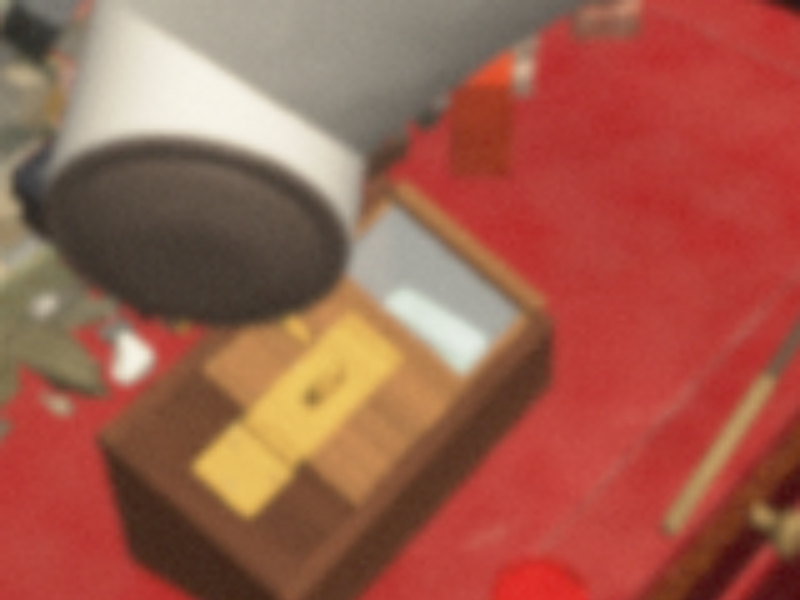

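```bash
python3 -m jog '[[[0,-0.001,0.004],[0,0,0]],[[-0.0005,-0.001,0.008],[0.05,0,0]],[[-0.0005,-0.001,0.012],[0.07,0,0]],[[-0.0005,-0.001,0.015],[0.07,0,0]],[[-0.0005,-0.001,0.0165],[0.07,0,0]],[[-0.0005,-0.001,0.0165],[0.07,0,0]],[[-0.0005,-0.001,0.0165],[0.07,0,0]],[[-0.0005,-0.001,0.0165],[0.07,0,0]],[[-0.0005,-0.001,0.0165],[0.07,0,0]],[[-0.0005,-0.001,0.0165],[0.07,0,0]]]' 0
python3 - <<'E'
from h import *
s=st();print(tip(s),s['joint_velocities']);dt(.06,.019,.0123,.298);dt(.0235,.019,.0123,.298)
s,p,d=cap('wrist','w20');P=pts('wrist',s,d);np.savez('pics/w20.npz',p=p,d=d,P=P)
cv2.imwrite('pics/w20z.png',cv2.resize(p[215:350,195:325],(578,600),interpolation=cv2.INTER_CUBIC))
E
```

```text
time_s: 24.17
tcp_pos: [0.5916, 0.0624, 0.0921]
ee_rot: [[0.056, -0.953, 0.296], [-0.998, -0.053, 0.017], [-0.0, -0.297, -0.955]]
wrist_force: [0.1, -0.4, -1.2]
gripper_width: 0.157
t 24.17 slope pos [ 0.0813  0.0204 -0.015 ] F(up,left,off) [-0.3993 -0.3994 -1.1152] w 0.157
[0.0841 0.0204 0.0134] [ 0.0583 -0.0985 -0.1466  0.0788 -0.0987  0.0262]
(0.06, 0.019, 0.0123) shift [0.0014 0.024  0.0035] turn [-0.04  0.01 -0.  ]
(0.0235, 0.019, 0.0123) shift [0.0014 0.0603 0.0071] turn [-0.04  0.01 -0.  ]
```

View pics/w20z.png

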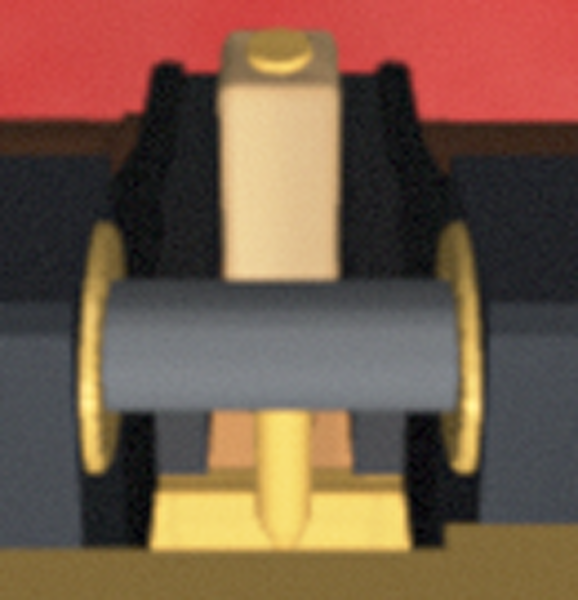

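```bash
python3 -m jog '[[[0.0014,0.001,0.001],[0,0,0]],[[0.0014,0.004,0.0015],[0,0,0]],[[0.0014,0.007,0.0018],[0,0,0]],[[0.0014,0.01,0.002],[0,0,0]],[[0.0014,0.012,0.0023],[0,0,0]],[[0.0014,0.014,0.0025],[0,0,0]],[[0.0014,0.016,0.0027],[0,0,0]],[[0.0014,0.018,0.003],[0,0,0]],[[0.0014,0.019,0.0031],[0,0,0]],[[0.0014,0.020,0.0032],[0,0,0]]]' 0
python3 - <<'E'
from h import *
s=st();print(tip(s),s['moment']);dt(.055,.019,.0123,.298)
E
```

```text
time_s: 25.05
tcp_pos: [0.5739, 0.0602, 0.0833]
ee_rot: [[0.056, -0.953, 0.297], [-0.998, -0.054, 0.017], [-0.001, -0.297, -0.955]]
wrist_force: [0.5, -0.3, 1.7]
gripper_width: 0.157
t 25.05 slope pos [ 0.0614  0.0191 -0.0161] F(up,left,off) [ 1.1017 -0.3657  1.3465] w 0.157
[0.0642 0.0191 0.0123] [-0.0771  0.3965  0.0192]
(0.055, 0.019, 0.0123) shift [0.0001 0.0092 0.0009] turn [-0.05  0.01  0.  ]
```

```bash
python3 -m jog '[[[0,0.001,0.0001],[0,0,0]],[[0,0.002,0.0002],[0,0,0]],[[0,0.003,0.0003],[0,0,0]],[[0,0.004,0.0004],[0,0,0]],[[0,0.005,0.0005],[0,0,0]],[[0,0.006,0.0006],[0,0,0]],[[0,0.007,0.0007],[0,0,0]],[[0,0.008,0.0008],[0,0,0]],[[0,0.009,0.0009],[0,0,0]],[[0,0.010,0.001],[0,0,0]]]' 0
python3 - <<'E'
from h import *
s=st();print(tip(s),s['moment'])
E
```

```text
time_s: 25.88
tcp_pos: [0.564, 0.0594, 0.0789]
ee_rot: [[0.056, -0.954, 0.296], [-0.998, -0.053, 0.017], [-0.0, -0.296, -0.955]]
wrist_force: [2.6, 1.2, 2.6]
gripper_width: 0.157
t 25.88 slope pos [ 0.0506  0.0189 -0.0164] F(up,left,off) [3.468  1.0582 1.343 ] w 0.157
[0.0534 0.0189 0.0121] [ 0.0375 -0.4785  0.0311]
```

```bash
python3 -m jog '[[[0,0.002,0.0002],[0,0,0]],[[0,0.004,0.0004],[0,0,0]],[[0,0.006,0.0006],[0,0,0]],[[0,0.008,0.0008],[0,0,0]],[[0,0.010,0.001],[0,0,0]],[[0,0.012,0.0012],[0,0,0]],[[0,0.014,0.0014],[0,0,0]],[[0,0.016,0.0016],[0,0,0]],[[0,0.018,0.0018],[0,0,0]],[[0,0.019,0.0019],[0,0,0]]]' 0
python3 - <<'E'
from h import *
s=st();print(tip(s),s['moment'],s['joints'])
s,p,d=cap('wrist','w21');P=pts('wrist',s,d);np.savez('pics/w21.npz',p=p,d=d,P=P)
cv2.imwrite('pics/w21z.png',cv2.resize(p[215:350,195:325],(578,600),interpolation=cv2.INTER_CUBIC))
E
```

```text
time_s: 26.72
tcp_pos: [0.5457, 0.0581, 0.0709]
ee_rot: [[0.056, -0.954, 0.294], [-0.998, -0.053, 0.016], [0.0, -0.295, -0.956]]
wrist_force: [3.5, -0.4, -2.2]
gripper_width: 0.157
t 26.72 slope pos [ 0.0306  0.0186 -0.0166] F(up,left,off) [ 2.323  -0.6015 -3.4223] w 0.157
[0.0334 0.0186 0.0118] [-0.1807 -0.1868 -0.046 ] [ 26.2347  14.3132 -41.037   19.8534 -19.9027  49.1209]
```

View pics/w21z.png

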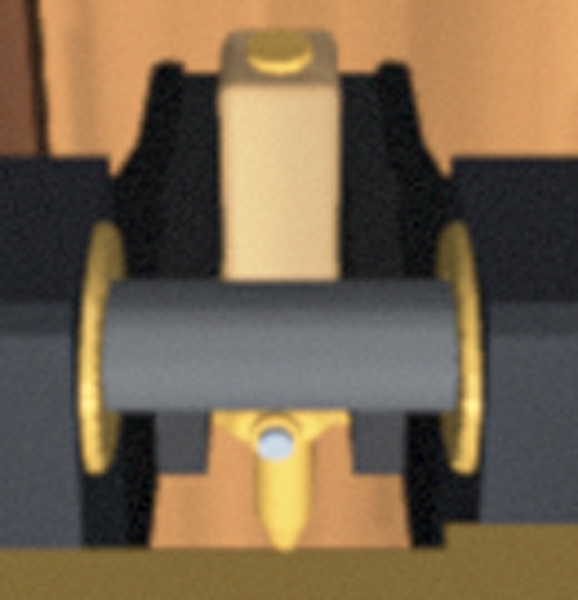

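```bash
python3 -m jog '[[[0,0.0015,0.0002],[0,0,0]],[[0,0.003,0.0003],[0,0,0]],[[0,0.0045,0.0005],[0,0,0]],[[0,0.0055,0.0006],[0,0,0]],[[0,0.0065,0.0007],[0,0,0]],[[0,0.0075,0.0008],[0,0,0]],[[0,0.008,0.0009],[0,0,0]],[[0,0.0085,0.001],[0,0,0]],[[0,0.009,0.001],[0,0,0]],[[0,0.009,0.001],[0,0,0]]]' 0
python3 - <<'E'
from h import *
s=st();print(tip(s),s['moment'])
E
```

```text
time_s: 27.6
tcp_pos: [0.5382, 0.0579, 0.0678]
ee_rot: [[0.056, -0.954, 0.296], [-0.998, -0.053, 0.017], [-0.0, -0.296, -0.955]]
wrist_force: [3.1, 1.5, -3.8]
gripper_width: 0.158
t 27.6 slope pos [ 0.0224  0.0189 -0.0165] F(up,left,off) [ 1.4834  1.2771 -4.7716] w 0.158
[0.0252 0.0189 0.012 ] [ 0.2375 -0.0545  0.0435]
```

```bash
python3 -m jog '[[[0,0.0003,0],[0,0,0]],[[0,0.0006,0.0001],[0,0,0]],[[0,0.0009,0.0001],[0,0,0]],[[0,0.0012,0.0001],[0,0,0]],[[0,0.0015,0.0002],[0,0,0]],[[0,0.0018,0.0002],[0,0,0]],[[0,0.002,0.0002],[0,0,0]],[[0,0.002,0.0002],[0,0,0]],[[0,0.002,0.0002],[0,0,0]],[[0,0.002,0.0002],[0,0,0]]]' 0
python3 - <<'E'
from h import *
s=st();print(tip(s),s['moment'])
s,p,d=cap('wrist','w22');P=pts('wrist',s,d);np.savez('pics/w22.npz',p=p,d=d,P=P)
cv2.imwrite('pics/w22z.png',cv2.resize(p[215:350,195:325],(578,600),interpolation=cv2.INTER_CUBIC))
E
```

```text
time_s: 28.43
tcp_pos: [0.5378, 0.0582, 0.0679]
ee_rot: [[0.056, -0.953, 0.298], [-0.998, -0.053, 0.018], [-0.001, -0.298, -0.954]]
wrist_force: [7.0, -1.8, -2.9]
gripper_width: 0.158
t 28.43 slope pos [ 0.0221  0.0192 -0.0163] F(up,left,off) [ 5.1809 -2.1386 -5.3918] w 0.158
[0.0249 0.0191 0.0122] [-0.4491 -1.2495 -0.1223]
```

View pics/w22z.png

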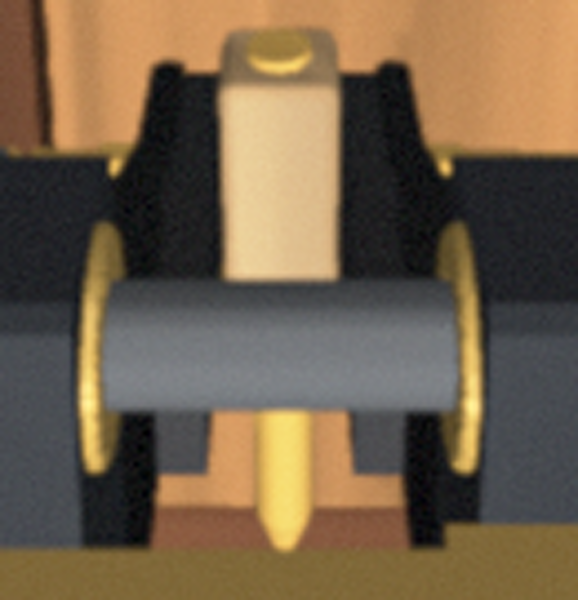

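```bash
python3 -m jog '[[[0,0.0004,0],[0,0,0]],[[0,0.0008,0],[0,0,0]],[[0,0.0012,0],[0,0,0]],[[0,0.0016,0],[0,0,0]],[[0,0.002,0],[0,0,0]],[[0,0.002,0],[0,0,0]],[[0,0.002,0],[0,0,0]],[[0,0.002,0],[0,0,0]],[[0,0.002,0],[0,0,0]],[[0,0.002,0],[0,0,0]]]' 0
python3 - <<'E'
from h import *
s=st();print(tip(s),s['moment'])
E
```

```text
time_s: 29.32
tcp_pos: [0.5375, 0.0588, 0.0682]
ee_rot: [[0.057, -0.952, 0.301], [-0.998, -0.054, 0.019], [-0.002, -0.301, -0.954]]
wrist_force: [11.1, -3.3, -4.4]
gripper_width: 0.159
t 29.32 slope pos [ 0.022   0.0197 -0.0159] F(up,left,off) [ 8.3236 -3.9571 -8.2504] w 0.159
[0.0247 0.0196 0.0126] [-0.9945 -2.4044 -0.2235]
```

```bash
python3 -m jog '[[[0,-0.001,0],[0,0,0]],[[0,-0.002,0],[0,0,0]],[[0,-0.0025,0],[0,0,0]],[[0,-0.003,0],[0,0,0]],[[0,-0.003,0],[0,0,0]],[[0,-0.003,0],[0,0,0]],[[0,-0.003,0],[0,0,0]],[[0,-0.003,0],[0,0,0]],[[0,-0.003,0],[0,0,0]],[[0,-0.003,0],[0,0,0]]]' 0
python3 - <<'E'
from h import *
s=st();print(tip(s),s['moment'])
E
```

```text
time_s: 30.15
tcp_pos: [0.5378, 0.0581, 0.0677]
ee_rot: [[0.056, -0.953, 0.297], [-0.998, -0.053, 0.017], [-0.001, -0.297, -0.955]]
wrist_force: [5.4, 0.5, -0.7]
gripper_width: 0.159
t 30.15 slope pos [ 0.022   0.0191 -0.0165] F(up,left,off) [ 4.7056  0.1943 -2.7835] w 0.159
[0.0248 0.0191 0.012 ] [ 0.1548 -0.5974  0.0347]
```

Release and lift clear.

```bash
python3 -m jog '[[[0,0,0],[0,0,0]],[[0,0,0],[0,0,0]],[[0,0,0],[0,0,0]],[[0,0,0],[0,0,0]],[[0,0,0],[0,0,0]],[[0,0,0],[0,0,0]],[[0,0,-0.005],[0,0,0]],[[0,0,-0.015],[0,0,0]],[[0,0,-0.03],[0,0,0]],[[0,0,-0.05],[0,0,0]]]' 0.04
python3 - <<'E'
from h import *
s=st();print(tip(s))
E
python3 -m jog '[[[0,0.01,-0.03],[0,0,0]],[[0,0.035,-0.05],[0,0,0]],[[0,0.065,-0.06],[0,0,0]],[[0,0.09,-0.07],[0,0,0]],[[0,0.105,-0.07],[0,0,0]],[[0,0.11,-0.07],[0,0,0]],[[0,0.11,-0.07],[0,0,0]],[[0,0.11,-0.07],[0,0,0]],[[0,0.11,-0.07],[0,0,0]],[[0,0.11,-0.07],[0,0,0]]]' 0.04
python3 - <<'E'
from h import *
s=st();print(tip(s))
s,p,d=cap('wrist','w23');P=pts('wrist',s,d);np.savez('pics/w23.npz',p=p,d=d,P=P)
E
```

```text
time_s: 30.98
tcp_pos: [0.5216, 0.0567, 0.1147]
ee_rot: [[0.056, -0.955, 0.293], [-0.998, -0.053, 0.016], [0.001, -0.293, -0.956]]
wrist_force: [1.3, -0.1, -0.3]
gripper_width: 0.459
t 30.98 slope pos [0.0253 0.0185 0.0332] F(up,left,off) [ 1.0258 -0.1808 -0.7682] w 0.459
[0.0283 0.0185 0.0616]
time_s: 31.82
tcp_pos: [0.3981, 0.0504, 0.1497]
ee_rot: [[0.055, -0.954, 0.296], [-0.998, -0.053, 0.017], [-0.0, -0.296, -0.955]]
wrist_force: [0.4, -0.1, -0.7]
gripper_width: 0.461
t 31.82 slope pos [-0.0749  0.0192  0.1135] F(up,left,off) [ 0.1255 -0.146  -0.8067] w 0.461
[-0.0721  0.0192  0.142 ]
```

View pics/w23.png

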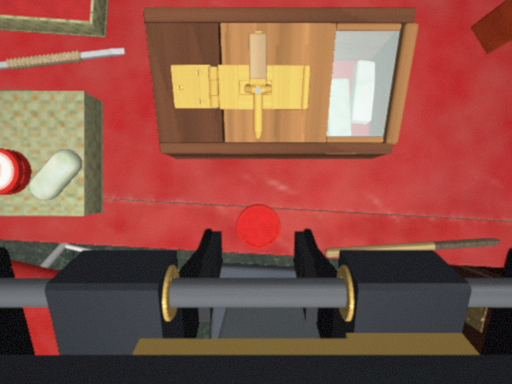

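Run:
```python
from h import *
z=np.load('pics/w23.npz');P=z['P'];p=z['p']
cv2.imwrite('pics/w23z.png',cv2.resize(p[15:160,150:410],(800,446),interpolation=cv2.INTER_CUBIC))
print([(v,*np.round(S(P[v,258])*1000).astype(int).tolist()) for v in range(26,142,3)])
Q=np.array([S(x) for x in P[68:106,285:305].reshape(-1,3)]);print('hasp face',np.median(Q[:,2]))
print([(u,*np.round(S(P[130,u])*1000,1).tolist()) for u in list(range(212,230,2))+list(range(378,398,2))])
```

```text
[(26, 47, 18, 0), (29, 45, 18, 0), (32, 41, 18, 20), (35, 39, 18, 22), (38, 37, 18, 22), (41, 35, 18, 22), (44, 33, 18, 23), (47, 31, 18, 25), (50, 29, 18, 23), (53, 27, 18, 22), (56, 25, 18, 24), (59, 22, 18, 21), (62, 20, 18, 22), (65, 18, 18, 21), (68, 16, 18, 22), (71, 14, 18, 22), (74, 11, 18, 21), (77, 9, 18, 21), (80, 7, 18, 22), (83, 4, 18, 21), (86, 3, 18, 29), (89, 1, 18, 29), (92, -2, 18, 28), (95, -5, 18, 17), (98, -8, 18, 19), (101, -10, 18, 17), (104, -13, 18, 18), (107, -15, 18, 18), (110, -17, 18, 18), (113, -20, 18, 16), (116, -23, 18, 17), (119, -25, 18, 16), (122, -28, 18, 17), (125, -31, 18, 16), (128, -33, 18, 16), (131, -36, 18, 16), (134, -39, 18, 16), (137, -41, 18, 16), (140, -48, 18, 0)]
hasp face 0.007715742063444513
[(212, -38.6, 60.1, 0.0), (214, -38.7, 58.4, -0.7), (216, -38.3, 56.3, 1.1), (218, -38.5, 54.6, 0.2), (220, -38.5, 52.7, 0.4), (222, -38.6, 50.9, -0.0), (224, -38.9, 49.2, -1.2), (226, -38.7, 47.2, -0.3), (228, -38.6, 45.4, -0.1), (378, -39.1, -93.7, -2.1), (380, -39.1, -95.5, -2.0), (382, -39.1, -97.4, -2.1), (384, -38.7, -98.6, -0.4), (386, -37.9, -99.0, 3.3), (388, -37.3, -99.6, 6.2), (390, -36.9, -100.8, 7.8), (392, 27.6, 18.2, 296.0), (394, -36.8, -104.2, 8.1), (396, -37.4, -107.0, 5.8)]
```

View pics/w23z.png

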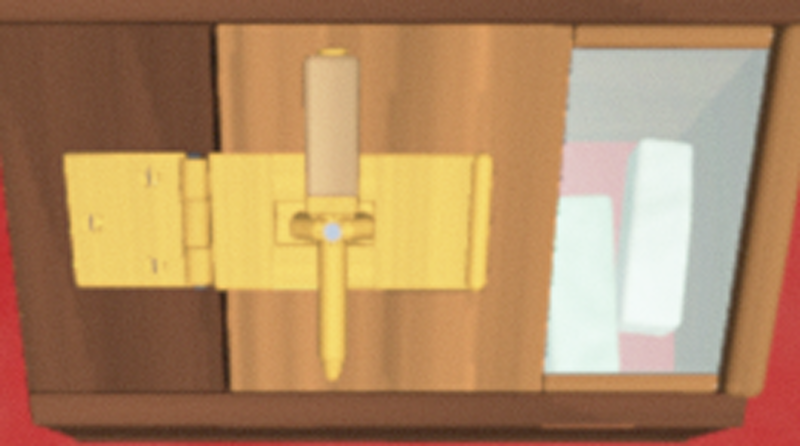

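Run:
```python
from h import *
print(r.finish_job())
```

```text
the job is handed in; nothing more can be done
None
```

The case is locked and I handed the job in at about 32 s. I slid the lid shut, swung the hasp over and pressed it flat at about 16 N, then pushed the pin downhill through the staple until its handle stopped against it.

**Last checks (wrist camera, arm clear):**
- **Hasp:** its face lies 7 to 8 mm off the lid, which is flat. Seating it took about 16 N, just over the 5 to 15 N stated.
- **Pin:** the handle's rear is about 41 mm uphill of the eye and the tip about 43 mm downhill, so the front face is at 3 mm, which is home.
- **Lid:** its end looks flush with the case. I only judged the remaining gap by eye and did not measure it to a millimetre.
- **Paste pot, orange seal and graver:** the arm never came near them, and what the last pictures show of them looks undisturbed. I did not measure them again.

**What disagreed along the way:**
- **Finger ends:** they turned out to be about 29 mm short of the reported TCP. My first two lid pushes passed over the lid's end without touching it, and I corrected for this afterwards.
- **Joint 5 limit:** the arm stopped at this limit while pushing the lid at full tilt, so I used less tilt for the rest.
- **Depth readings:** they were 1 to 2 mm off close to the gripper.

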